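# Load a balance's post with ring weights and run its keys

### The job

Check the balance with its ring weights. First, with the post still empty, press the left key of the key box; then put every ring weight on the worktop over the upright post, lying flat, hub up, in order of size with the widest at the bottom; then press the middle key and after that the right key. Press one key at a time, right down, and let it come back up; press the middle and right keys only once all the weights are on the post, do not press the left key again once there is a weight on the post, and leave the bottles and the small vial standing where they are.

Things in the scene. Friction and masses are not known exactly. Their poses are not given: they have to be found in the camera images.
- weight_100_c (a point): Ring weight of bare steel, 100 mm wide: a flat flange 100 mm in diameter and 5 mm thick, on it a round hub 36 mm in diameter that rises 8 mm more (13 mm over all), with a 20 mm hole right through; it starts flat on the worktop, hub up. Take it by the hub. This point is its centre on the hole's axis, 6.5 mm above its underside; z along the axis toward the hub side. It may be absent (None): three to five of the five weights are there.
- weight_90_c (a point): Ring weight of bare steel, 90 mm wide: a flat flange 90 mm in diameter and 5 mm thick, on it a round hub 36 mm in diameter that rises 8 mm more (13 mm over all), with a 20 mm hole right through; it starts flat on the worktop, hub up. Take it by the hub. This point is its centre on the hole's axis, 6.5 mm above its underside; z along the axis toward the hub side. It may be absent (None): three to five of the five weights are there.
- weight_80_c (a point): Ring weight of bare steel, 80 mm wide: a flat flange 80 mm in diameter and 5 mm thick, on it a round hub 36 mm in diameter that rises 8 mm more (13 mm over all), with a 20 mm hole right through; it starts flat on the worktop, hub up. Take it by the hub. This point is its centre on the hole's axis, 6.5 mm above its underside; z along the axis toward the hub side. It may be absent (None): three to five of the five weights are there.
- weight_70_c (a point): Ring weight of bare steel, 70 mm wide: a flat flange 70 mm in diameter and 5 mm thick, on it a round hub 36 mm in diameter that rises 8 mm more (13 mm over all), with a 20 mm hole right through; it starts flat on the worktop, hub up. Take it by the hub. This point is its centre on the hole's axis, 6.5 mm above its underside; z along the axis toward the hub side. It may be absent (None): three to five of the five weights are there.
- weight_60_c (a point): Ring weight of bare steel, 60 mm wide: a flat flange 60 mm in diameter and 5 mm thick, on it a round hub 36 mm in diameter that rises 8 mm more (13 mm over all), with a 20 mm hole right through; it starts flat on the worktop, hub up. Take it by the hub. This point is its centre on the hole's axis, 6.5 mm above its underside; z along the axis toward the hub side. It may be absent (None): three to five of the five weights are there.
- post_foot (a point): Foot of the balance's upright steel post, on its axis, at the top of the pan (45 mm above the worktop). The post is 14 mm in diameter, stands 66 mm above the pan and has a rounded nose over its last 8 mm. The pan is a steel disc 120 mm wide on a low white housing 150 x 150 x 34 mm; all of it is fixed. z is up. Weights on the post rest on the pan and on each other, 13 mm apiece.
- post_tip (a point): Top of the post's nose, 66 mm straight above post_foot.
- key_box: White key box 100 x 180 mm, 36 mm high, fixed, with a dark window at the back and three equal white round keys in a row. Origin under its centre on the worktop; x from the keys towards the dark window (away from the robot, give or take its yaw), y along the row toward the left key, z up.
- key_left_top (a point): Centre of the top face of the left key as seen from the robot (moves with it), 58 mm above the worktop when up; the key is 28 mm across, in a black collar 44 mm across whose top is 10 mm below the key's; keys are 55 mm apart.
- key_middle_top (a point): Centre of the top face of the middle key as seen from the robot (moves with it), 58 mm above the worktop when up; the key is 28 mm across, in a black collar 44 mm across whose top is 10 mm below the key's; keys are 55 mm apart.
- key_right_top (a point): Centre of the top face of the right key as seen from the robot (moves with it), 58 mm above the worktop when up; the key is 28 mm across, in a black collar 44 mm across whose top is 10 mm below the key's; keys are 55 mm apart.
- key_left (a joint): How far the left key is pressed down, m: 0 up, 0.006 fully down; it counts as pressed beyond 0.0035. It springs back; it begins to move at about 1.5 N and needs about 5 N to be held fully down.
- key_middle (a joint): How far the middle key is pressed down, m: 0 up, 0.006 fully down; it counts as pressed beyond 0.0035. It springs back; it begins to move at about 1.5 N and needs about 5 N to be held fully down.
- key_right (a joint): How far the right key is pressed down, m: 0 up, 0.006 fully down; it counts as pressed beyond 0.0035. It springs back; it begins to move at about 1.5 N and needs about 5 N to be held fully down.
- amber_bottle: Brown reagent bottle, 52 mm wide, 110 mm high, bystander; origin under its centre.
- white_bottle: White reagent bottle, 48 mm wide, 100 mm high, bystander; origin under its centre.
- white_cap_vial: Small brown vial with white cap, 21 mm wide, 51 mm high, bystander; origin under its centre.
There are look-alikes about, which are no part of the job. What is shaped like the part that bears weight_100_c but pink is not meant.

How it is judged:
By the outcome, as a careful person would: the job done as asked, in the order asked, and still so for the second after the job is handed in, with the robot touching nothing.
Of weight_100, weight_90, weight_80, weight_70, weight_60 only 3 to 5 are there at a start; the rules pass over those that are not, and their reading is None.
At some moment in a run one of weight_100, weight_90, weight_80, weight_70, weight_60 may be knocked a few centimetres aside while the robot is not near it.
Once in a run the grip may slacken for a moment while it holds something.
It also fails if it takes over 210 s, if anything falls off the work surface, if the arm or the gripper's body presses on something with over 40 N, if the wrist force passes 120 N, or if a joint passes its speed limit or range.

### The arm

A 6-joint arm with a two-finger parallel gripper is mounted at the origin on a cart in front of the work surface, level with it; the furniture and walls round the work are solid. World frame = base frame: x ahead of the robot, y to its left, z up, the work surface at z = 0. Lengths are in m, angles in degrees, forces in N, time in s.
With the tool pointing down it reaches from about 0.3 to 0.775 m from the base axis. Payload 14.6 kg.
Tool frame: the origin (TCP) lies midway between the tips of the shut fingers; the grasp point (between the pads) lies 19 mm behind it (arm.hold_point_z is the y of the grasp point in the tool frame, in m); y points along the fingers, x is the direction in which the jaws open and shut, and the axes are right-handed (so a half turn about y gives the same grasp; the last joint's range is limited). The gripper opens to 94 mm and grips with 3 to 60 N. Pads are 16 mm wide; open, the fingers measure 119 mm over their backs; the gripper's body (75 mm by 177 mm) begins 78 mm behind the grasp point.
Start: joints at [-70.795, 17.183, 87.147, -0, 75.671, -3.816], TCP at [0.215, -0.506, 0.205] pointing down, gripper open.
Joint ranges: [-173.82, 173.82], [-45.26, 126.66], [13.44, 144.39], [-59.66, 239.66], [0, 175.72], [-146.38, 146.38]. Speed limits (degrees/s): [127.2, 127.2, 147.25, 180, 180, 180].

### API

Orientations are given as [roll, pitch, yaw] about the fixed x, y, z axes, in that order (R = Rz(yaw) Ry(pitch) Rx(roll)).
In Python, from station import arm, imaging, hand_in, boxes_of, pinpoint gives the robot as it stands.
- The arm moves only by the tool play_rows, never from a script. Its argument "commands" is a list of rows, each a list of 4 numbers: the shift along the tool's x, y, z in cm, then the turn about the tool's y in degrees. In form: [[x, y, z, spin], ...]. A call has 1 to 8 rows; each row shifts and turns the commanded pose from where the row before left it, along the tool's axes as they then stand; what a row does not reach is not made up. A row lasts 1/8 s, in which the tool goes at most 62.5 mm and 10.7 degrees, less where a joint would pass 70% of its speed; a pose out of reach is approached as far as the arm can. A call is refused whole if a number of a shift passes 6.25 or a number of a turn 10.7, either way. A call with a gripper value outside its range is refused whole. "hand" is the finger opening in cm, from 0 to 9.4, set as the call begins (left out, the last holds). The fingers move at their own pace and stop on an object; "grip_force" is the grip in N (left out, the last holds). Time passes only in rows, so rows that do not move let the fingers close. It gives the time, the measured TCP pose, the force and the opening at its end, in the units of the state.
- arm.sense(): the state, without advancing time (a new reading comes with each control period).
- imaging.grab_frame(name): name is "scene" or "top" or "wrist"; returns the picture (420x560x3 uint8, red, green, blue); there is no depth.
- imaging.get_calibration(name): a dict with "K" (3x3 intrinsics, pixels), "view" (4x4, takes a point from world to camera coordinates); the wrist camera has in their place "tool_from_camera" (4x4, takes a point from camera to tool coordinates, whose origin is the TCP and whose axes are the tool frame's). Camera axes: x right, y down, z forward; pixel columns grow to the right and rows downward; lengths in m; the calibration is good to about 2 mm. A picture is of the moment at which its call begins: read the wrist's pose just before it. get_calibration takes no time and is no camera call.
- hand_in(): hands the job in, once; it reports no verdict.
Trained networks look in the newest picture that a camera, given by its name, has taken for a name from the list of things; names that differ only in an ending like _2 or _b are one class to them, and where a whole thing is asked for, a point or a joint stands for the part that bears it (a point fixed in the world has none). Each returns a list of dicts, best first, with "conf" (0 to 1); they miss things now and then, are a little off and sometimes report something else, mostly with a low value. They report only what shows in the picture. A call takes as long as a camera call. They do not tell look-alikes from the thing itself.
- boxes_of(camera, thing): "rect" ([centre column, centre row, width, height] in pixels, round what is visible of it).
- pinpoint(camera, thing): "position" ([column, row] in pixels: a listed point, or the origin of a listed thing).
The state is a dict: "time": time; "joint_pos": joint angles; "qvel": joint speeds; "effort": joint torques, N m; "position": TCP position; "orientation": TCP orientation; "force": force on the tool from outside, world axes, zero at the start; "moment": the same for the moment, N m; "opening": finger opening in m.
Only numpy, scipy, OpenCV 4.12 (cv2) and the standard library are available. Lean on these libraries where they do the work, as an engineer would, in place of code of your own. Each camera call takes 0.05 s, during which the arm holds its last target.

## Working session

There is one attempt and no reset: what is moved stays moved. The work goes in short steps, Python scripts to look and compute and a tool call to move; the robot and the scene stay as the last step left them, time stands still between calls to the robot, and variables do not carry over. Pictures are saved under pics/ and viewed, and the job is handed in when it is done.

Besides the shell and the picture viewer there is one more tool, called after ">>>" as name(argument=value, ...) on one line, values as JSON. play_rows: Moves the arm, as the interface text tells. Its arguments: {"type":"object","properties":{"commands":{"type":"array","items":{"type":"array","items":{"type":"number"}}},"hand":{"type":"number"},"grip_force":{"type":"number"}},"required":["commands"]}

```bash
ls; mkdir -p pics
python3 - <<'E'
from station import arm, imaging, hand_in, boxes_of, pinpoint
import cv2
print(arm.sense())
for n in ["scene","top","wrist"]:
    im=imaging.grab_frame(n); cv2.imwrite(f"pics/{n}0.png",im[:,:,::-1])
    print(n,imaging.get_calibration(n))
print(arm.hold_point_z)
E
```

```text
pics
{'time': 0.0, 'joint_pos': array([-7.07945350e+01,  1.72138817e+01,  8.71796074e+01, -1.63421208e-03,
        7.56700516e+01, -3.81568791e+00]), 'qvel': array([-0.03979021, -0.07645871,  0.03862095,  0.08897331, -0.10304002,
       -0.05805886]), 'effort': array([-2.36670840e-04, -5.31808877e+01, -3.52735412e+01,  7.08030956e-02,
        2.44483317e-02, -9.98908945e-05]), 'position': array([ 0.21499665, -0.50595863,  0.20490817]), 'orientation': array([-8.99973510e+01,  6.35052079e-02, -6.69784403e+01]), 'force': array([0.31639781, 0.96085827, 0.56133223]), 'moment': array([-0.00473279, -0.02110727,  0.0047715 ]), 'opening': 0.09446831385219323}
scene {'K': array([[490.66972593,   0.        , 281.64626088],
       [  0.        , 490.66972593, 210.72062321],
       [  0.        ,   0.        ,   1.        ]]), 'view': array([[-0.84633644, -0.53238564, -0.01673761,  0.43185406],
       [-0.3462146 ,  0.57371588, -0.742284  ,  0.24402314],
       [ 0.40478398, -0.62242719, -0.66987635,  1.15100536],
       [ 0.        ,  0.        ,  0.        ,  1.        ]])}
top {'K': array([[40
[... 235 characters left out ...]
-0.02558841, -0.09982993,  0.53034522],
       [ 0.10034835, -0.01984364, -0.99475446,  1.26153118],
       [ 0.        ,  0.        ,  0.        ,  1.        ]])}
wrist {'K': array([[323.10195726,   0.        , 282.05706404],
       [  0.        , 323.10195726, 211.37189183],
       [  0.        ,   0.        ,   1.        ]]), 'tool_from_camera': array([[ 9.99999099e-01, -1.07137798e-03,  8.08361693e-04,
         1.41237997e-04],
       [-1.07375115e-03, -2.77296509e-01,  9.60783791e-01,
        -1.79892714e-01],
       [-8.05206719e-04, -9.60783794e-01, -2.77297409e-01,
         8.02604014e-02],
       [ 0.00000000e+00,  0.00000000e+00,  0.00000000e+00,
         1.00000000e+00]])}
-0.0188
```

View pics/scene0.png

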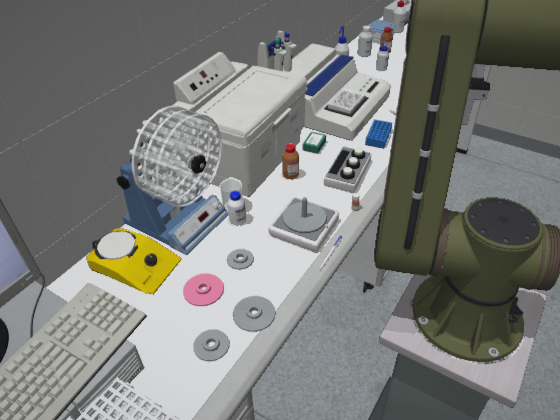

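View pics/top0.png

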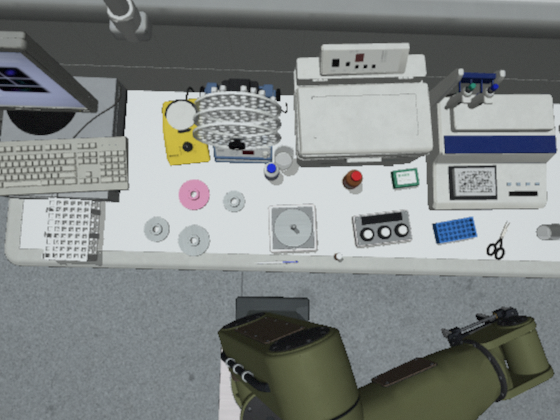

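View pics/wrist0.png

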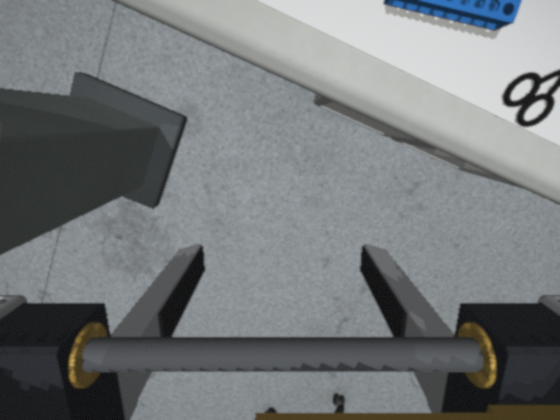

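The scene and top pictures show three bare steel rings (top px: 157,229; 194,240; 234,201). There is also a pink look-alike (194,195), the balance (293,228), the key box (382,228), bottles (353,179 amber; 272,171 white) and the vial (339,257).

```bash
cat > h.py <<'E'
from station import arm, imaging, hand_in, boxes_of, pinpoint
import numpy as np, cv2
from scipy.spatial.transform import Rotation as R
def campose(n, s=None):
    c=imaging.get_calibration(n); K=c["K"]
    if n=="wrist":
        s=s or arm.sense(); T=np.eye(4); T[:3,:3]=R.from_euler("xyz",s["orientation"],degrees=True).as_matrix(); T[:3,3]=s["position"]
        W=T@c["tool_from_camera"]
    else: W=np.linalg.inv(c["view"])
    return K,W
def p2w(n,px,z,s=None):
    K,W=campose(n,s); d=W[:3,:3]@np.linalg.solve(K,[px[0],px[1],1]); o=W[:3,3]
    return o+d*(z-o[2])/d[2]
def w2p(n,p,s=None):
    K,W=campose(n,s); q=np.linalg.inv(W)@np.append(p,1); u=K@q[:3]; return u[:2]/u[2]
def save(n,name,crop=None,scale=1):
    s=arm.sense(); im=imaging.grab_frame(n)
    o=im if crop is None else im[crop[1]:crop[3],crop[0]:crop[2]]
    if scale!=1:o=cv2.resize(o,None,fx=scale,fy=scale,interpolation=cv2.INTER_CUBIC)
    cv2.imwrite(f"pics/{name}.png",o[:,:,::-1]); return im,s
def rel(target,yawdeg=None,s=None):
    "cm shift in tool axes from measured TCP to target"
    s=s or arm.sense(); M=R.from_euler("xyz",s["orientation"],degrees=True).as_matrix()
    return M.T@(np.array(target)-s["position"])*100
E
python3 - <<'E'
from h import *
Z=dict(weight_100_c=.0065,weight_90_c=.0065,weight_80_c=.0065,weight_70_c=.0065,weight_60_c=.0065,post_foot=.045,post_tip=.111,key_box=0,key_left_top=.058,key_middle_top=.058,key_right_top=.058,amber_bottle=0,white_bottle=0,white_cap_vial=0)
for n in ["top","scene"]:
    im,s=save(n,n+"1")
    for k,z in Z.items():
        for r in pinpoint(n,k)[:3]:
            if r["conf"]>.2: print(n,k,round(r["conf"],2),np.round(r["position"],1),np.round(p2w(n,r["position"],z),4))
    for k in ["weight_100_c","weight_80_c","weight_60_c"]:
        for r in boxes_of(n,k)[:6]: print(n,k,round(r["conf"],2),np.round(r["rect"],1))
print(arm.sense()["time"])
E
python3 - <<'E'
import cv2
a=cv2.imread('pics/top0.png')
cv2.imwrite('pics/topc.png',cv2.resize(a[150:280,130:430],None,fx=2.6,fy=2.6,interpolation=cv2.INTER_CUBIC))
E
```

```text
top weight_100_c 0.84 [193.8 195. ] [0.571  0.2655 0.0065]
top weight_90_c 0.64 [378.6 229.8] [ 0.4732 -0.3351  0.0065]
top weight_80_c 0.85 [155.3 228.4] [0.46   0.3832 0.0065]
top weight_80_c 0.49 [367.2 233.5] [ 0.4603 -0.298   0.0065]
top weight_70_c 0.55 [231.6 199.1] [0.5608 0.1431 0.0065]
top weight_60_c 0.23 [189.9 237.8] [0.4327 0.2716 0.0065]
top post_foot 0.84 [294.8 228.4] [ 0.469  -0.0614  0.045 ]
top post_tip 0.89 [293.8 225.9] [ 0.4728 -0.0548  0.111 ]
top key_box 0.69 [380.5 226.7] [ 0.4838 -0.343   0.    ]
top key_left_top 0.7 [380.9 227.3] [ 0.4783 -0.3288  0.058 ]
top key_left_top 0.49 [368.  233.8] [ 0.4571 -0.2885  0.058 ]
top key_middle_top 0.59 [385.9 232.4] [ 0.4629 -0.3444  0.058 ]
top key_middle_top 0.31 [234.7 198.8] [0.5557 0.1281 0.058 ]
top key_right_top 0.52 [403.4 229.7] [ 0.4726 -0.3993  0.058 ]
top key_right_top 0.5 [380.1 227.9] [ 0.4764 -0.3263  0.058 ]
top amber_bottle 0.79 [351.7 181.8] [ 0.6293 -0.2479  0.    ]
top white_bottle 0.65 [271.  172.2] [0.6539 0.0181 0.    ]
top white_cap_vial 0.6 [405.3 225. ] [ 0.4914 -0.4244  0.    ]
top white_cap_
[... 876 characters left out ...]
dle_top 0.5 [351.5 158.1] [ 0.4729 -0.3492  0.058 ]
scene key_middle_top 0.3 [209.7 343.2] [0.4363 0.4018 0.058 ]
scene key_right_top 0.55 [355.3 149.6] [ 0.4828 -0.3964  0.058 ]
scene amber_bottle 0.93 [291.3 174.1] [ 0.6301 -0.2481  0.    ]
scene amber_bottle 0.7 [354.6 209. ] [ 0.3854 -0.2015  0.    ]
scene white_bottle 0.91 [239.1 219.7] [0.6478 0.0105 0.    ]
scene white_bottle 0.45 [352.3 151.4] [ 0.5189 -0.4592  0.    ]
scene white_cap_vial 0.69 [356.4 209.2] [ 0.3805 -0.2034  0.    ]
scene weight_100_c 0.69 [254.1 315.   41.4  31.6]
scene weight_100_c 0.66 [205.4 289.2  37.8  33.7]
scene weight_100_c 0.54 [305.5 220.3  70.6  58.6]
scene weight_80_c 0.64 [210.2 344.9  33.3  33.8]
1.95
```

View pics/topc.png

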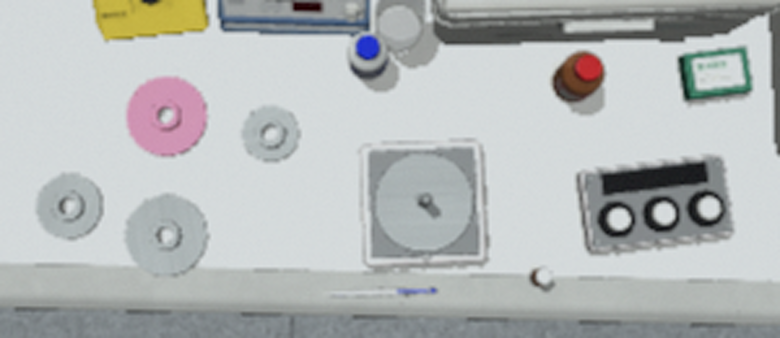

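Run:
```python
from h import *
for nm,c,z in [("L",(617,219),.058),("M",(662,214),.058),("R",(707,208),.058),("100",(168,236),.0065),("80",(70,206),.0065),("70",(271,133),.0065),("tip",(425,199),.111)]:
    px=(c[0]/2.6+130,c[1]/2.6+150); print(nm,np.round(px,1),np.round(p2w("top",px,z),4))
print(rel([.460,-.292,.16]))
```

```text
L [367.3 234.2] [ 0.4558 -0.2864  0.058 ]
M [384.6 232.3] [ 0.463  -0.3404  0.058 ]
R [401.9 230. ] [ 0.4716 -0.3946  0.058 ]
100 [194.6 240.8] [0.4236 0.2562 0.0065]
80 [156.9 229.2] [0.4575 0.3779 0.0065]
70 [234.2 201.2] [0.5544 0.1344 0.0065]
tip [293.5 226.5] [ 0.4709 -0.0539  0.111 ]
[-10.13483276   4.54434652  30.91817712]
```

>>> play_rows(commands=[[0, 0, 0, -9.6], [0, 0, 0, -9.6], [0, 0, 0, -9.6], [0, 0, 0, -9.6], [0, 0, 0, -9.6], [0, 0, 0, -9.5], [0, 0, 0, -9.5], [0, 0, 0, 0]], hand=0)

```text
time: 2.95
position: [0.2151, -0.5062, 0.2054]
orientation: [-90.0, 0.0, -0.0]
force: [0.0, -0.0, -0.8]
opening: 0.0174
```

>>> play_rows(commands=[[3.05, 0, 2.7, 0], [3.05, 0, 2.7, 0], [3.05, 0, 2.7, 0], [3.05, 0, 2.7, 0], [3.05, 0, 2.7, 0], [3.05, 0, 2.7, 0], [3.05, 0, 2.7, 0], [3.05, 0, 2.7, 0]])

```text
time: 3.95
position: [0.4599, -0.2891, 0.2056]
orientation: [-90.0, -0.0, -0.2]
force: [-0.2, -0.5, 0.3]
opening: 0.0006
```

Run:
```python
from h import *
im,s=save("wrist","w1"); print(s["position"],s["orientation"],s["opening"],s["force"])
for k in ["key_left_top","key_middle_top","key_right_top"]:
    for r in pinpoint("wrist",k)[:3]: print(k,round(r["conf"],2),np.round(r["position"],1),np.round(p2w("wrist",r["position"],.058,s),4))
```

```text
[ 0.45994205 -0.28910231  0.20555805] [-9.00054907e+01 -9.63119274e-03 -2.48591565e-01] 0.0006011058913196161 [-0.15712937 -0.50395712  0.32581958]
key_left_top 0.84 [276.8 203.6] [ 0.4539 -0.2949  0.058 ]
```

View pics/w1.png

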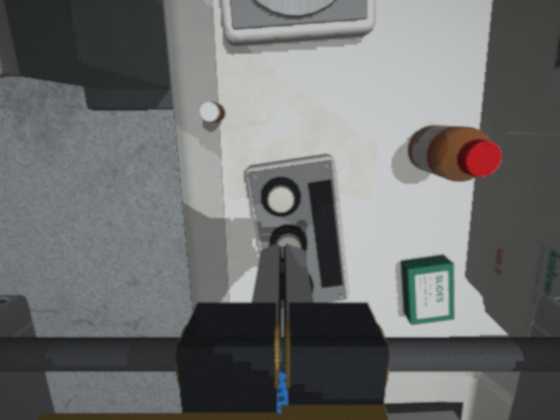

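The wrist view shows the left key at px (280,197), the middle key half hidden at (289,238) and the fingertips at (283,250).

Run:
```python
from h import *
im,s=save("wrist","w2",(210,140,370,320),4)
g=cv2.cvtColor(im,cv2.COLOR_RGB2GRAY)
sub=g[170:222,255:308]
_,b=cv2.threshold(sub,0,255,cv2.THRESH_OTSU)
n,l,st,c=cv2.connectedComponentsWithStats((sub>140).astype(np.uint8))
for i in range(1,n):
    if st[i,4]>100: print(st[i],c[i]+[255,170],p2w("wrist",c[i]+[255,170],.058,s))
print(p2w("wrist",(280,197),.058,s), s["position"], w2p("wrist",s["position"],s))
```

```text
[ 14  17  25  24 472] [281.43220339 198.55720339] [ 0.45789444 -0.29020834  0.058     ]
[ 0.45640825 -0.28853642  0.058     ] [ 0.45907975 -0.28987571  0.20530219] [283.02986138 256.59199685]
```

View pics/w2.png

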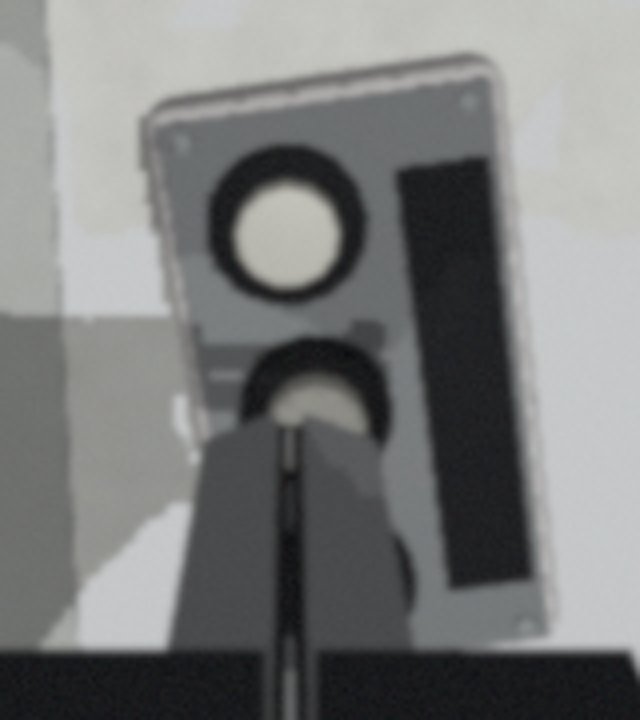

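>>> play_rows(commands=[[-0.1, 2.5, 0, 0], [0, 2.5, 0, 0], [0, 2.5, 0, 0], [0, 2.5, 0, 0], [0, 2.5, 0, 0], [0, 1.3, 0, 0], [0, 0, 0, 0]], grip_force=30)

```text
time: 5.08
position: [0.4574, -0.2904, 0.0671]
orientation: [-90.0, 0.1, -0.1]
force: [1.0, 0.1, -0.1]
opening: 0.0006
```

>>> play_rows(commands=[[0, 0.4, 0, 0], [0, 0.3, 0, 0], [0, 0.3, 0, 0], [0, 0.3, 0, 0], [0, 0.2, 0, 0], [0, 0, 0, 0], [0, 0, 0, 0]])

```text
time: 5.95
position: [0.4582, -0.2902, 0.0527]
orientation: [-90.0, -0.0, 0.0]
force: [-0.5, 0.1, 5.1]
opening: 0.0
```

>>> play_rows(commands=[[0, 0.15, 0, 0], [0, 0, 0, 0], [0, 0, 0, 0]])

```text
time: 6.32
position: [0.4582, -0.2903, 0.052]
orientation: [-90.0, -0.0, 0.0]
force: [-4.2, 2.2, 16.6]
opening: 0.0002
```

>>> play_rows(commands=[[0, -0.5, 0, 0], [0, -1.0, 0, 0], [0, -2.5, 0, 0], [0, -4, 0, 0], [0, -4, 0, 0], [0, -3, 0, 0], [0, 0, 0, 0]], hand=6)

```text
time: 7.2
position: [0.4585, -0.2904, 0.2031]
orientation: [-90.1, -0.2, 0.0]
force: [-0.7, -0.2, 0.2]
opening: 0.0597
```

Run:
```python
from h import *
im,s=save("wrist","w3",(210,140,370,320),3); print(s["position"],s["force"])
im,s=save("top","t3");
```

```text
[ 0.4585334  -0.29043532  0.20309581] [-0.68390369 -0.21335078  0.15147548]
```

View pics/w3.png

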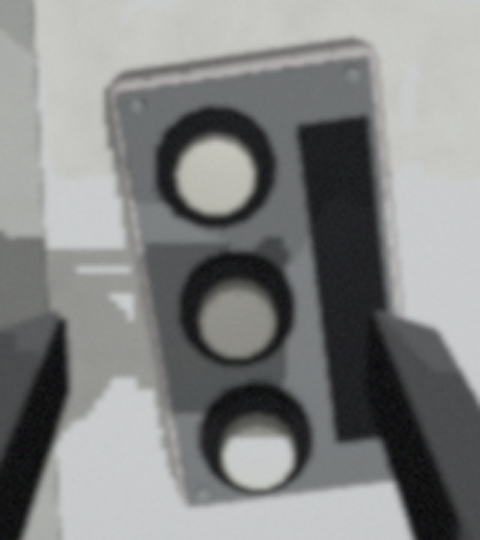

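View pics/t3.png

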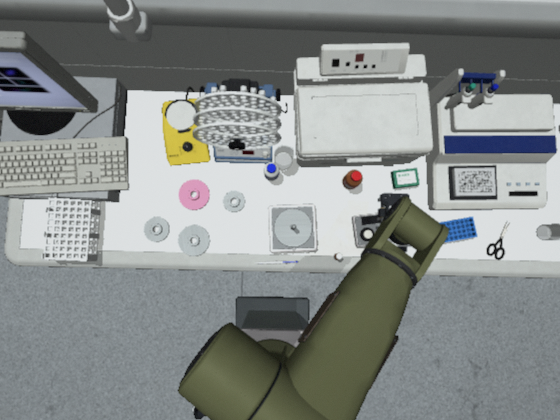

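The keys are all up again: left at px (281,198), middle at (289,246), right at (296,292). Next I'll go over the post and measure it.

Run:
```python
from h import *
s=arm.sense()
for c in [(215,175),(238,320),(258,450)]: print(p2w("wrist",(c[0]/3+210,c[1]/3+140),.058,s))
```

```text
[ 0.45669687 -0.28863479  0.058     ]
[ 0.46487695 -0.34194905  0.058     ]
[ 0.47262708 -0.39396685  0.058     ]
```

>>> play_rows(commands=[[0.2, 0, 4, 0], [0.2, 0, 4, 0], [0.2, 0, 4, 0], [0.2, 0, 4, 0], [0.2, 0, 4, 0], [0.1, 0, 2.5, 0], [0, 0, 0, 0]])

```text
time: 8.18
position: [0.4685, -0.0639, 0.1998]
orientation: [-90.0, 0.1, 0.1]
force: [0.1, -0.2, 0.5]
opening: 0.0601
```

Run:
```python
from h import *
im,s=save("wrist","w4"); print(s["position"],s["orientation"])
for k,z in [("post_foot",.045),("post_tip",.111)]:
    for r in pinpoint("wrist",k)[:3]: print(k,round(r["conf"],2),np.round(r["position"],1),np.round(p2w("wrist",r["position"],z,s),4))
    p=np.array([.471,-.055,z]); print(w2p("wrist",p,s))
```

```text
[ 0.46846814 -0.06394108  0.19982591] [-89.97211549   0.11535146   0.14560355]
post_foot 0.65 [287.7 188.7] [ 0.4736 -0.0553  0.045 ]
[285.22255468 188.38537921]
post_tip 0.81 [288. 208.] [ 0.4729 -0.0582  0.111 ]
[285.84053249 204.45949223]
```

View pics/w4.png

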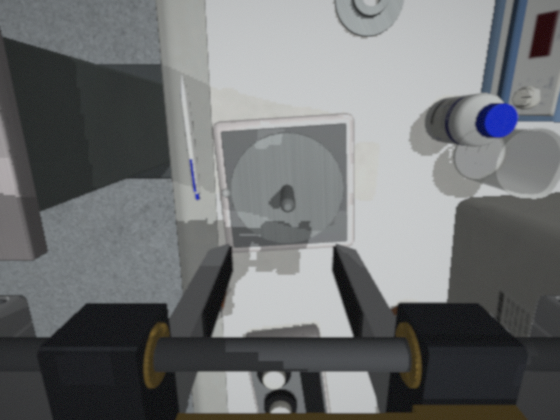

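Post tip at px (288,205) and foot at (288,188), so about (0.473,-0.057). That agrees with the top camera to about 3 mm. Next is the widest ring.

>>> play_rows(commands=[[-0.6, 0, 4.1, 0], [-0.6, 0, 4.1, 0], [-0.6, 0, 4.1, 0], [-0.6, 0, 4.1, 0], [-0.6, 0, 4.1, 0], [-0.6, 0, 4.1, 0], [-0.6, 0, 4.1, 0], [-0.3, 0, 2.5, 0]])

```text
time: 9.32
position: [0.4238, 0.2476, 0.2006]
orientation: [-90.0, 0.0, 0.0]
force: [0.9, 0.3, 0.4]
opening: 0.0599
```

>>> play_rows(commands=[[0, 0, 0, 0], [0, 0, 0, 0]])

```text
time: 9.57
position: [0.4242, 0.2458, 0.2007]
orientation: [-90.0, 0.0, -0.0]
force: [1.0, -0.4, -0.6]
opening: 0.0598
```

Run:
```python
from h import *
im,s=save("wrist","w5"); print(s["position"],s["orientation"])
for k,z in [("weight_100_c",.0065),("weight_90_c",.0065),("weight_80_c",.0065)]:
    for r in pinpoint("wrist",k)[:3]: print(k,round(r["conf"],2),np.round(r["position"],1),np.round(p2w("wrist",r["position"],z,s),4))
```

```text
[0.42415049 0.24579049 0.2006915 ] [-9.00250843e+01  2.24100505e-02 -3.04451028e-02]
weight_100_c 0.55 [283.4 181. ] [0.4252 0.255  0.0065]
weight_100_c 0.55 [416.4 170.7] [0.5799 0.2669 0.0065]
weight_80_c 0.59 [312.6  65.7] [0.4564 0.3795 0.0065]
```

View pics/w5.png

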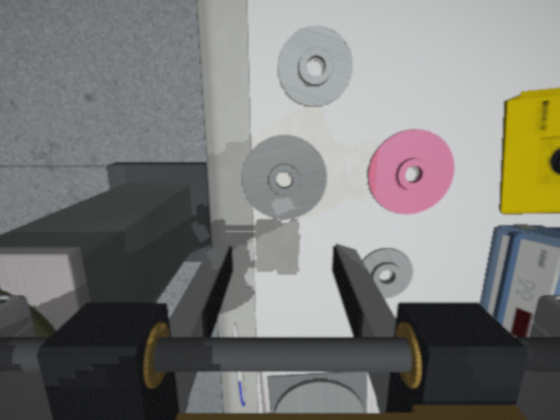

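Candidates in this view: steel (284,179), which is the widest; pink (412,174), the look-alike, excluded; steel (316,67); small steel (387,272). I'll measure sizes from the outlines and check a close crop.

```bash
cat >> h.py <<'E'
def fit(n,im,s,win,thr=None,z=.005,name=None):
    x0,y0,x1,y1=win; sub=cv2.GaussianBlur(cv2.cvtColor(im,cv2.COLOR_RGB2GRAY),(3,3),0)[y0:y1,x0:x1]
    if thr is None: thr,_=cv2.threshold(sub,0,255,cv2.THRESH_OTSU)
    cs,_=cv2.findContours((sub<thr).astype(np.uint8),cv2.RETR_EXTERNAL,cv2.CHAIN_APPROX_NONE)
    c=max(cs,key=cv2.contourArea)[:,0,:]+[x0,y0]
    h=cv2.convexHull(c.astype(np.int32))[:,0,:]
    W=np.array([p2w(n,p,z,s)[:2] for p in c])
    # robust circle fit
    from scipy.optimize import least_squares
    f=lambda q:np.hypot(W[:,0]-q[0],W[:,1]-q[1])-q[2]
    q=least_squares(f,[*W.mean(0),.045],loss="soft_l1",f_scale=.001).x
    return thr,q,np.abs(f(q)).mean()
E
python3 - <<'E'
from h import *
im,s=save("wrist","w6",(230,20,470,320),2.5)
g=cv2.cvtColor(im,cv2.COLOR_RGB2GRAY)
print(g[178,225:345:5]); print(g[180,280:289])
for w in [(262-25,125,340,226),(265,18,365,115),(355,238,425,308)]:
    for t in (None,150,165): print(w,fit("wrist",im,s,w,t))
print(fit("wrist",im,s,(360,120,465,220),185))
E
```

```text
[157 156 154 150 137 137 137 136 138 128 149 204 203 168 134 129 136 134
 133 135 143 201 199 198]
[204 202 202 202 202 203 203 202 200]
(237, 125, 340, 226) (169.0, array([0.41924692, 0.25401142, 0.05543961]), np.float64(0.003948030010493024))
(237, 125, 340, 226) (150, array([0.4237745 , 0.25398047, 0.05133065]), np.float64(0.004404903513412611))
(237, 125, 340, 226) (165, array([0.41925248, 0.25390044, 0.05526608]), np.float64(0.003899676929466628))
(265, 18, 365, 115) (182.0, array([0.45820706, 0.37785462, 0.04019214]), np.float64(0.00046249838801098455))
(265, 18, 365, 115) (150, array([0.45797676, 0.37759202, 0.01728853]), np.float64(0.001311947837951462))
(265, 18, 365, 115) (165, array([0.45808607, 0.37739743, 0.01824137]), np.float64(0.0019225761598609514))
(355, 238, 425, 308) (129.0, array([0.5433896 , 0.11777671, 0.03250211]), np.float64(0.00757881045167654))
(355, 238, 425, 308) (150, array([0.54024545, 0.12627757, 0.03637249]), np.float64(0.006456141447250954))
(355, 238, 425, 308) (165, array([0.54917445, 0.12877274, 0.04067945]), np.float64(0.004193553703797705))
(185, array([0.57296518, 0.26437456, 0.05070576]), np.float64(0.0004617148193860889))
```

View pics/w6.png

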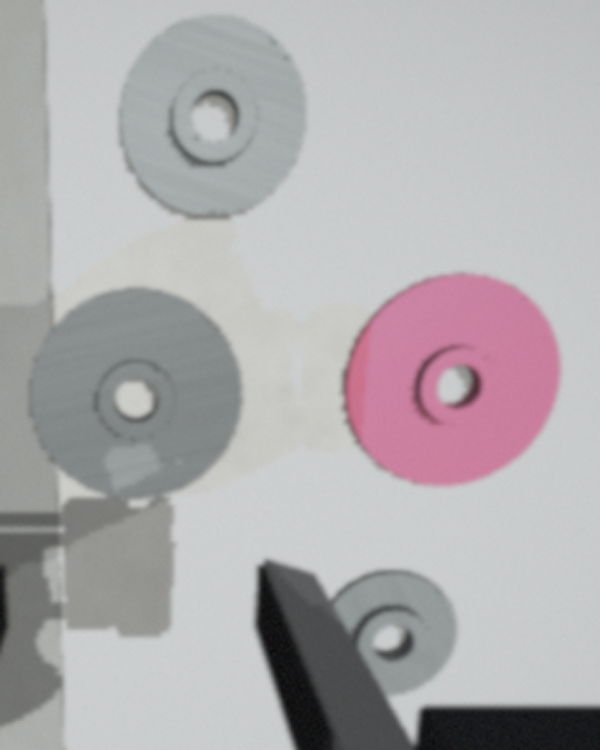

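Run:
```python
from h import *
s=arm.sense()
print(p2w("wrist",(284.2,179.8),.013,s),p2w("wrist",(284.4,177.2),.005,s),s["position"])
```

```text
[0.42608914 0.25810218 0.013     ] [0.42638091 0.25970109 0.005     ] [0.42403878 0.2462585  0.20102885]
```

>>> play_rows(commands=[[0.1, 2.5, 0.6, 0], [0.05, 3, 0.6, 0], [0, 3, 0, 0], [0, 3, 0, 0], [0, 3, 0, 0], [0, 2, 0, 0], [0, 0, 0, 0]])

```text
time: 10.7
position: [0.4248, 0.2583, 0.035]
orientation: [-90.1, 0.1, -0.0]
force: [-0.0, 0.4, -0.3]
opening: 0.0599
```

Run:
```python
from h import *
im,s=save("wrist","w7"); print(s["position"],s["orientation"], w2p("wrist",s["position"],s))
```

```text
[0.42476152 0.25830131 0.0349931 ] [-9.00633113e+01  1.25959932e-01 -5.93333702e-04] [283.03212463 256.59346714]
```

View pics/w7.png

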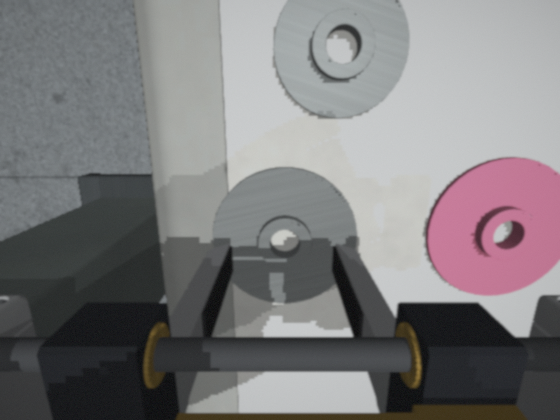

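Run:
```python
from h import *
im,s=save("wrist","w8",(200,160,370,310),4); print(s["position"])
print(p2w("wrist",(285.5,239),.013,s),p2w("wrist",(285.3,233.5),.005,s))
```

```text
[0.42534703 0.25867052 0.03608035]
[0.42707378 0.26112817 0.013     ] [0.4270161  0.26211978 0.005     ]
```

View pics/w8.png

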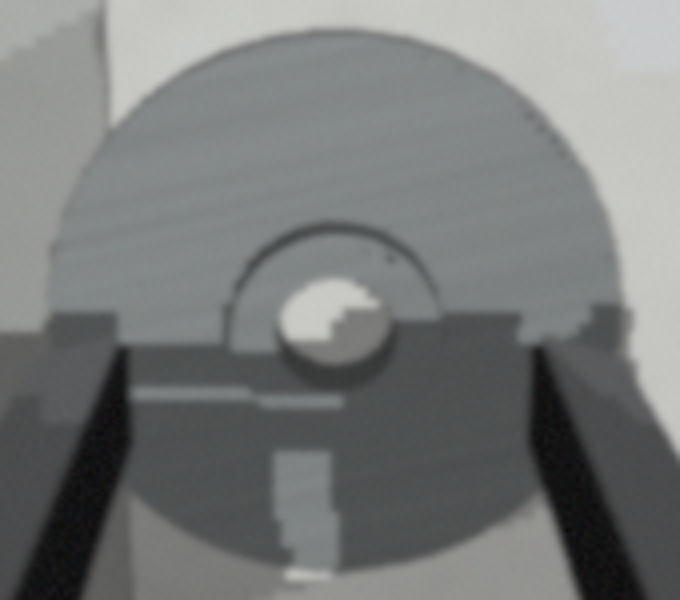

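Run:
```python
from h import *
s=arm.sense(); print(s["position"])
print(p2w("wrist",(283.8,243.6),.013,s))
a=p2w("wrist",(283.7,167.3),.005,s);b=p2w("wrist",(283.7,303),.005,s);print(a,b,(a+b)/2)
```

```text
[0.42573058 0.25890915 0.03671041]
[0.42635204 0.2578212  0.013     ]
[0.42629738 0.30827161 0.005     ] [0.42637193 0.20731006 0.005     ] [0.42633465 0.25779084 0.005     ]
```

>>> play_rows(commands=[[0, 1, -0.1, 0], [0, 1, 0, 0], [0, 0.6, 0, 0], [0, 0.3, 0, 0], [0, 0, 0, 0], [0, 0, 0, 0]])

```text
time: 11.55
position: [0.4254, 0.258, 0.0071]
orientation: [-90.0, -0.0, 0.0]
force: [0.2, 0.3, 0.2]
opening: 0.0599
```

>>> play_rows(commands=[[0, 0, 0, 0], [0, 0, 0, 0], [0, 0, 0, 0], [0, 0, 0, 0], [0, 0, 0, 0], [0, 0, 0, 0]], hand=2.5, grip_force=45)

```text
time: 12.3
position: [0.4254, 0.2579, 0.007]
orientation: [-90.0, -0.0, 0.0]
force: [1.2, -0.3, 2.1]
opening: 0.0341
```

>>> play_rows(commands=[[0, -0.5, 0, 0], [0, -1, 0, 0], [0, -2, 0, 0], [0, -3, 0, 0], [0, -3, 0, 0], [0, -3, 0, 0], [0, -1, 0, 0]])

```text
time: 13.18
position: [0.4257, 0.2581, 0.1438]
orientation: [-89.9, -0.1, 0.0]
force: [-0.3, -0.1, -3.0]
opening: 0.034
```

Run:
```python
from h import *
im,s=save("wrist","w9",(200,160,370,310),4); print(s["position"],s["opening"])
```

```text
[0.42569244 0.258135   0.14382289] 0.033981871275804466
```

View pics/w9.png

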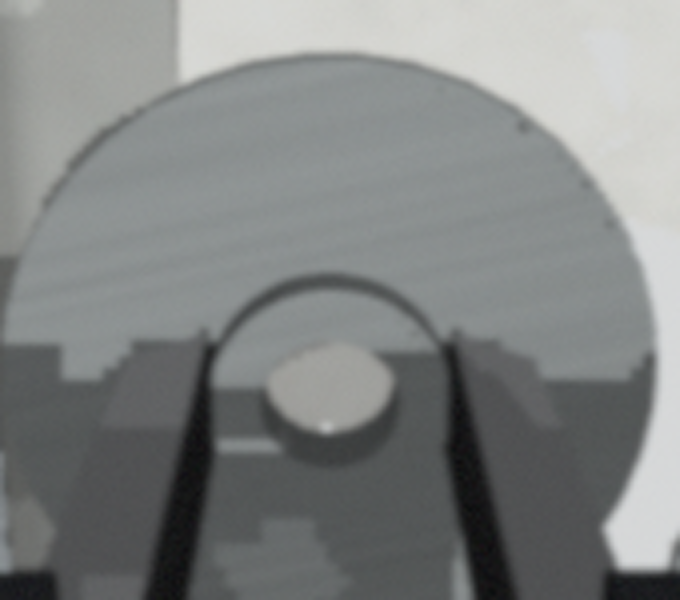

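Run:
```python
from h import *
s=arm.sense(); z=s["position"][2]+.006
a=p2w("wrist",(282.5,160+340/4),z,s);b=p2w("wrist",(282.5,160+467/4),z,s);print(s["position"],a,b,(a+b)/2)
```

```text
[0.42576453 0.25815257 0.14394493] [0.42541976 0.26809749 0.14994493] [0.42541863 0.24781921 0.14994493] [0.42541919 0.25795835 0.14994493]
```

>>> play_rows(commands=[[0.6, 0, -4, 0], [0.6, 0, -4, 0], [0.6, 0, -4, 0], [0.6, 0, -4, 0], [0.6, 0, -4, 0], [0.6, 0, -4, 0], [0.6, 0, -4, 0], [0.5, 0, -3.3, 0]])

```text
time: 14.22
position: [0.472, -0.0565, 0.1409]
orientation: [-90.0, 0.1, -0.0]
force: [-0.1, -0.6, -2.3]
opening: 0.0342
```

>>> play_rows(commands=[[0, 0, 0, 0], [0, 0, 0, 0]])

```text
time: 14.48
position: [0.472, -0.0547, 0.1412]
orientation: [-90.0, 0.1, 0.0]
force: [-0.5, -0.0, -3.2]
opening: 0.0343
```

Run:
```python
from h import *
im,s=save("wrist","w10",(200,160,370,310),4); print(s["position"],s["opening"],s["orientation"])
im,s=save("scene","s10",(230,140,370,260),5)
```

```text
[ 0.47195549 -0.05467641  0.14118061] 0.03432670468356271 [-8.99756105e+01  7.90128316e-02  9.82138783e-03]
```

View pics/w10.png

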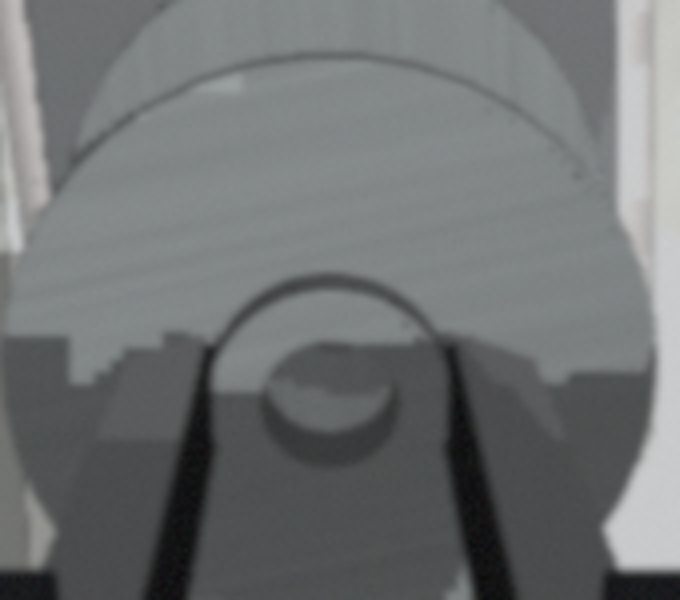

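View pics/s10.png

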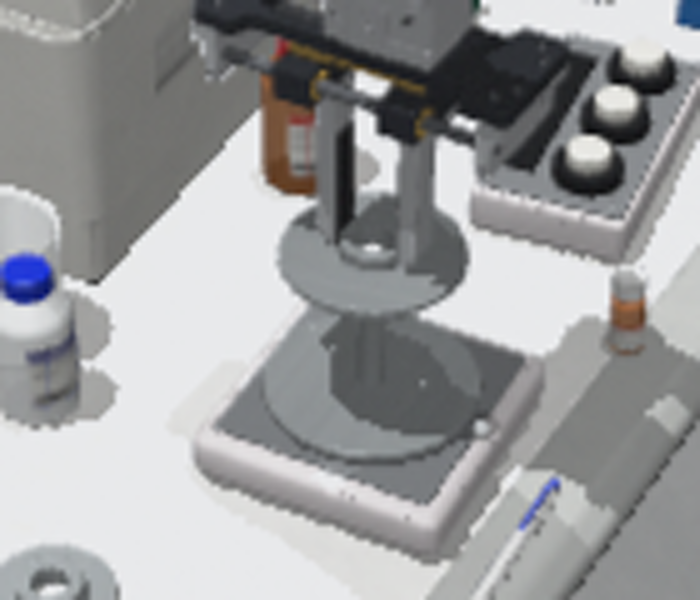

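Run:
```python
import cv2
a=cv2.imread('pics/w4.png')
cv2.imwrite('pics/w4c.png',cv2.resize(a[110:255,210:360],None,fx=4,fy=4,interpolation=cv2.INTER_CUBIC))
a=cv2.imread('pics/scene0.png')
cv2.imwrite('pics/s0c.png',cv2.resize(a[180:250,260:350],None,fx=7,fy=7,interpolation=cv2.INTER_CUBIC))
```

```text
(no output)
```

View pics/w4c.png

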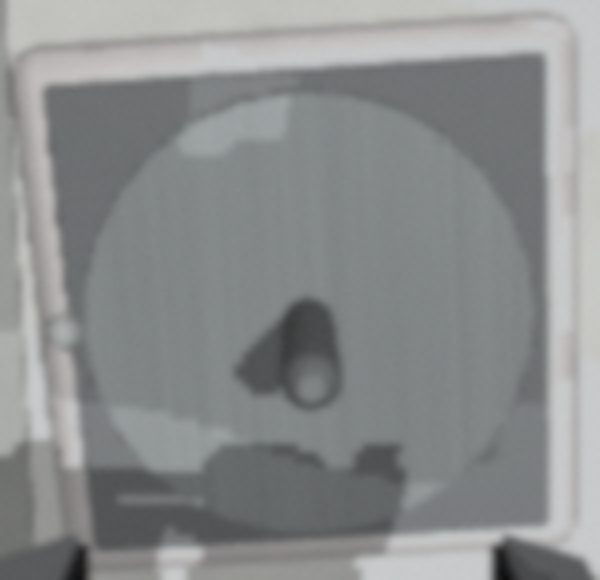

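View pics/s0c.png

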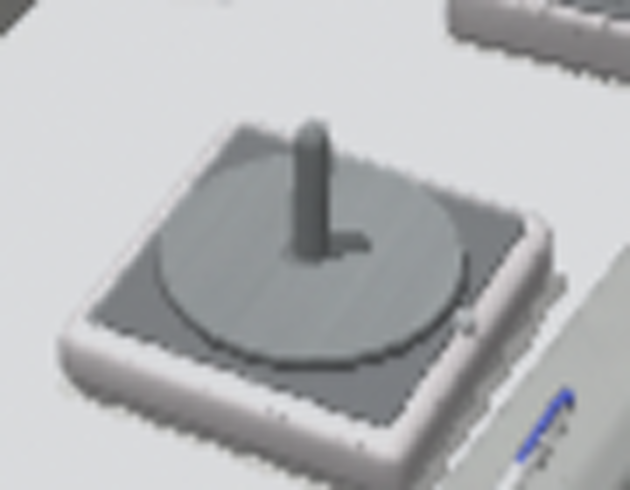

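Run:
```python
from h import *
s=dict(position=np.array([0.46846814,-0.06394108,0.19982591]),orientation=np.array([-89.97211549,0.11535146,0.14560355]))
f=lambda x,y,z:p2w("wrist",(210+x/4,110+y/4),z,s)
L,Rr,T,B=f(85,310,.045),f(532,310,.045),f(312,92,.045),f(305,530,.045)
print(L,Rr,T,B,(L+Rr)/2,(T+B)/2)
print("tip",f(313,382,.111))
g=lambda x,y,z:p2w("scene",(260+x/7,180+y/7),z)
print("scene tip",g(312,121,.111)," foot",g(311,252,.045))
L,Rr,T,B=g(158,245,.045),g(466,260,.045),g(320,150,.045),g(310,358,.045);print(L,Rr,T,B)
print("hole scene", p2w("scene",(230+375/5,140+250/5),.1472))
```

```text
[ 0.41398938 -0.05416142  0.045     ] [ 0.53199222 -0.0539232   0.045     ] [0.47354538 0.00194117 0.045     ] [ 0.47241307 -0.11623853  0.045     ] [ 0.4729908  -0.05404231  0.045     ] [ 0.47297922 -0.05714868  0.045     ]
tip [ 0.47307949 -0.05592243  0.111     ]
scene tip [ 0.47291219 -0.05860061  0.111     ]  foot [ 0.47150551 -0.05731227  0.045     ]
[ 0.52505385 -0.02971598  0.045     ] [ 0.41737147 -0.08462196  0.045     ] [ 0.49906553 -0.11191545  0.045     ] [ 0.44198689 -0.00583722  0.045     ]
hole scene [ 0.46570272 -0.04736395  0.1472    ]
```

Run:
```python
from h import *
s=arm.sense();print(s["position"])
p=s["position"]+[-.0003,-.0002,.006]
q=w2p("scene",p); print(q,(q-[230,140])*5, (w2p("scene",p-[0,0,.013])-[230,140])*5, (w2p("scene",[.473,-.057,.111])-[230,140])*5)
K,W=campose("wrist",s)
q=w2p("wrist",[.473,-.057,.111],s);print((q-[200,160])*4)
```

```text
[ 0.47218838 -0.05431265  0.14160741]
[304.32606358 187.59358735] [371.63031788 237.96793674] [371.27745646 257.16336093] [371.19802984 288.0500744 ]
[336.24370011 328.15641481]
```

>>> play_rows(commands=[[0.1, 0, -0.25, 0], [0, 1.0, 0, 0], [0, 1.0, 0, 0], [0, 0.8, 0, 0], [0, 0, 0, 0]])

```text
time: 15.2
position: [0.473, -0.0575, 0.1132]
orientation: [-90.0, 0.1, 0.0]
force: [-0.5, -0.1, -3.2]
opening: 0.0341
```

Run:
```python
from h import *
im,s=save("wrist","w11",(200,160,370,310),4); print(s["position"],s["force"],s["moment"])
im,s=save("scene","s11",(230,140,370,260),5)
```

```text
[ 0.47304424 -0.05752557  0.1131581 ] [-0.52572856 -0.12804806 -3.23074946] [ 0.00075346 -0.05700271  0.03388816]
```

View pics/w11.png

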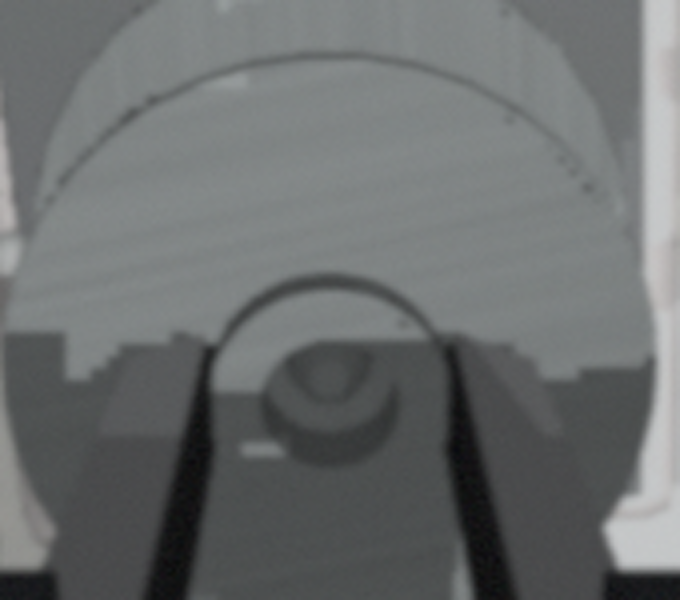

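View pics/s11.png

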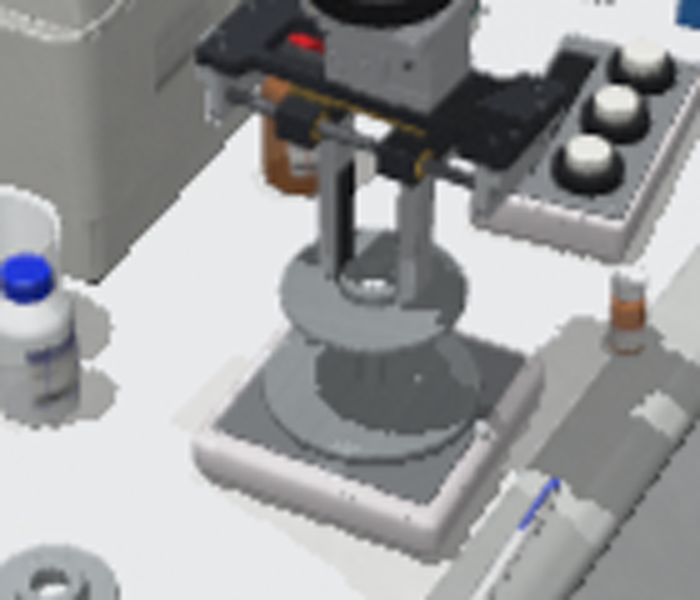

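>>> play_rows(commands=[[0, 0.6, 0, 0], [0, 0.6, 0, 0], [0, 0.6, 0, 0], [0, 0, 0, 0]])

```text
time: 15.8
position: [0.4731, -0.0575, 0.0954]
orientation: [-90.0, 0.1, 0.0]
force: [-0.1, -0.3, -2.7]
opening: 0.0346
```

Run:
```python
from h import *
im,s=save("wrist","w12",(200,160,370,310),4); print(s["position"],s["force"],s["moment"])
```

```text
[ 0.4731356  -0.05753505  0.09537865] [-0.13739566 -0.25689504 -2.74651746] [-0.04565385 -0.07284423  0.05903421]
```

View pics/w12.png

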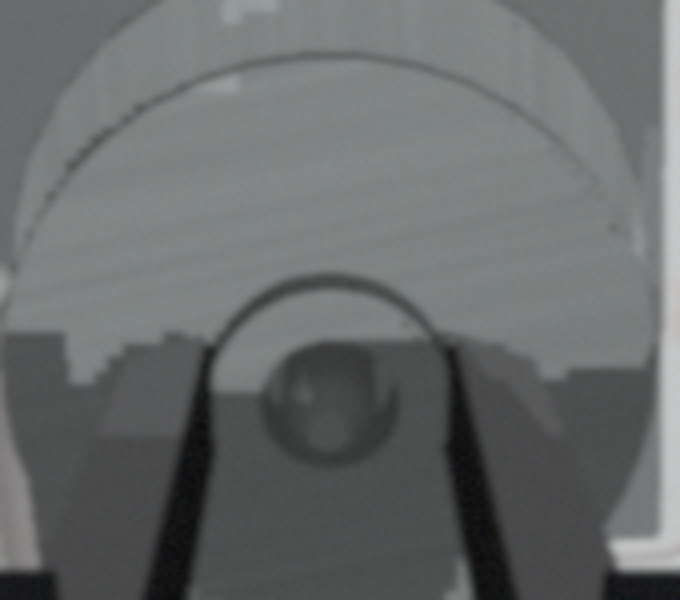

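The post is through the hole and centred (crop px 328,410), with no side force. Lowering to the pan.

>>> play_rows(commands=[[0, 0.9, 0, 0], [0, 0.9, 0, 0], [0, 0.9, 0, 0], [0, 0.8, 0, 0], [0, 0.5, 0, 0], [0, 0.2, 0, 0], [0, 0, 0, 0]])

```text
time: 16.73
position: [0.4735, -0.0576, 0.054]
orientation: [-90.0, -0.0, 0.0]
force: [0.9, 0.3, -2.9]
opening: 0.0337
```

>>> play_rows(commands=[[0, 0.1, 0, 0], [0, 0.1, 0, 0], [0, 0, 0, 0], [0, 0, 0, 0]])

```text
time: 17.23
position: [0.4735, -0.0576, 0.052]
orientation: [-90.0, -0.0, 0.0]
force: [0.9, 0.3, -2.1]
opening: 0.0344
```

>>> play_rows(commands=[[0, 0, 0, 0], [0, 0, 0, 0], [0, 0, 0, 0], [0, -1, 0, 0], [0, -3, 0, 0], [0, -4, 0, 0], [0, -4, 0, 0], [0, -2.5, 0, 0]], hand=6)

```text
time: 18.23
position: [0.4737, -0.0576, 0.1997]
orientation: [-90.0, -0.1, 0.0]
force: [-1.3, 0.3, 0.3]
opening: 0.06
```

Run:
```python
from h import *
im,s=save("wrist","w13",(200,100,370,270),3.5); print(s["position"],s["force"],s["opening"])
im,s=save("top","t13",(130,150,430,280),2.6)
```

```text
[ 0.47370122 -0.05764165  0.19966011] [-1.25152929  0.29105559  0.30492716] 0.060019398172542635
```

View pics/w13.png

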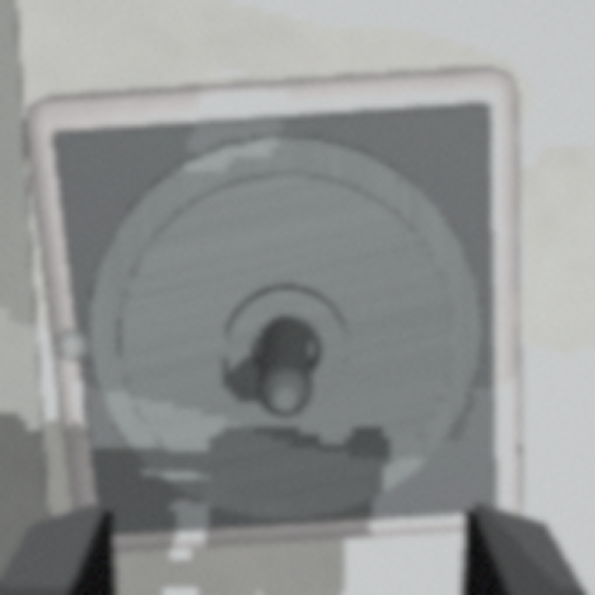

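View pics/t13.png

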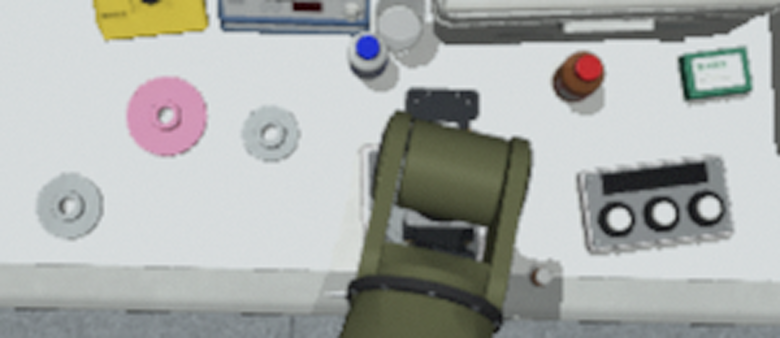

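The 100 ring lies flat on the pan round the post, and the others haven't moved. Next is the 80 ring.

>>> play_rows(commands=[[-0.2, 0, 4.4, 0], [-0.2, 0, 4.4, 0], [-0.2, 0, 4.4, 0], [-0.2, 0, 4.4, 0], [-0.2, 0, 4.4, 0], [-0.2, 0, 4.4, 0], [-0.2, 0, 4.4, 0], [-0.2, 0, 4.4, 0]])

```text
time: 19.32
position: [0.4567, 0.2957, 0.196]
orientation: [-90.0, 0.1, 0.0]
force: [0.3, 0.0, 0.2]
opening: 0.0597
```

>>> play_rows(commands=[[0, 1, 4.2, 0], [0, 2, 3.3, 0], [0, 3, 0, 0], [0, 4, 0, 0], [0, 4, 0, 0], [0, 2.2, 0, 0], [0, 0, 0, 0], [0, 0, 0, 0]])

```text
time: 20.32
position: [0.4575, 0.3696, 0.0357]
orientation: [-90.0, -0.0, 0.0]
force: [1.1, 0.5, 0.0]
opening: 0.0603
```

Run:
```python
from h import *
im,s=save("wrist","w14",(200,140,370,310),3.5); print(s["position"],s["force"],s["opening"],s["orientation"])
```

```text
[0.45750643 0.36959211 0.03565995] [1.09533741 0.52134523 0.0207341 ] 0.06030140318973271 [-8.99711528e+01 -3.71462374e-02  2.00493325e-02]
```

View pics/w14.png

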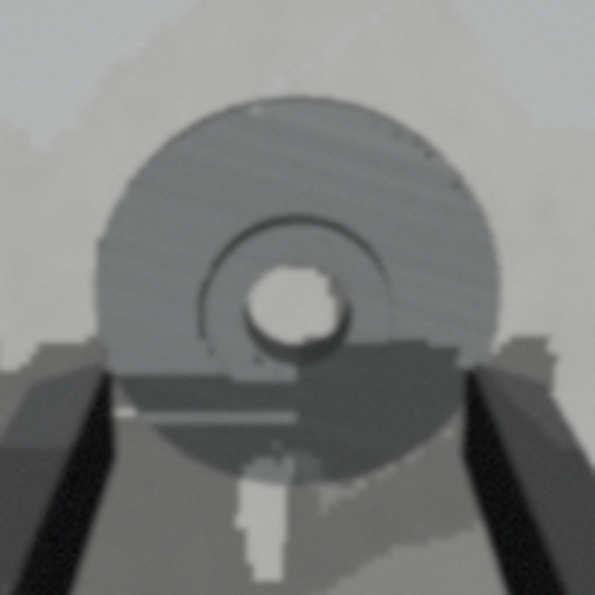

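```bash
cat >> h.py <<'E'
def ring(s,x0,y0,sc,col,ft,fb,ht,hb,hz=.013):
    f=lambda r,z:p2w("wrist",(x0+col/sc,y0+r/sc),z,s)
    dz=hz-.013
    a,b=f(ft,.005+dz),f(fb,.005+dz); c,d=f(ht,hz),f(hb,hz)
    print("flange",(a+b)/2,np.linalg.norm(a-b),"hole",(c+d)/2,np.linalg.norm(c-d))
    print("TCP",s["position"],"diff cm",((c+d)/2-s["position"])*100)
E
python3 - <<'E'
from h import *
ring(arm.sense(),200,140,3.5,298.5,97,486,264,362)
E
```

```text
flange [0.45937466 0.3786386  0.005     ] 0.08054670343014966 hole [0.45928159 0.37887378 0.013     ] 0.019694587487993572
TCP [0.45767392 0.36970846 0.03603631] diff cm [ 0.16076727  0.91653222 -2.30363127]
```

>>> play_rows(commands=[[0.1, 0, 0.9, 0], [0, 1, 0, 0], [0, 1, 0, 0], [0, 0.6, 0, 0], [0, 0.3, 0, 0], [0, 0, 0, 0], [0, 0, 0, 0]])

```text
time: 21.25
position: [0.4584, 0.3784, 0.0062]
orientation: [-90.0, -0.0, 0.0]
force: [0.0, -0.4, 0.1]
opening: 0.06
```

>>> play_rows(commands=[[0, 0, 0, 0], [0, 0, 0, 0], [0, 0, 0, 0], [0, 0, 0, 0], [0, 0, 0, 0], [0, 0, 0, 0]], hand=2.5)

```text
time: 22.0
position: [0.4583, 0.3784, 0.006]
orientation: [-90.0, -0.0, 0.0]
force: [0.9, 0.2, 2.0]
opening: 0.0345
```

>>> play_rows(commands=[[0, -0.5, 0, 0], [0, -1, 0, 0], [0, -2, 0, 0], [0, -3, 0, 0], [0, -3, 0, 0], [0, -3, 0, 0], [0, -1.2, 0, 0], [0, 0, 0, 0]])

```text
time: 23.0
position: [0.4584, 0.3785, 0.1437]
orientation: [-90.0, -0.1, 0.0]
force: [0.4, 0.4, -2.6]
opening: 0.0344
```

Run:
```python
from h import *
im,s=save("wrist","w15",(200,160,370,310),4); print(s["position"],s["opening"])
```

```text
[0.45836735 0.37850156 0.14367668] 0.03442950644507524
```

View pics/w15.png

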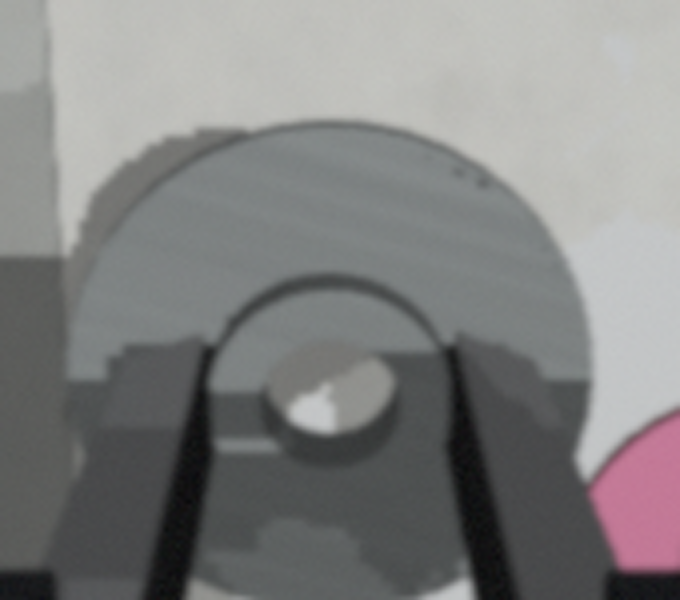

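Ring held; its hole (crop px 331,404) is in the same place relative to the fingers as last time. Carrying it to the post.

>>> play_rows(commands=[[0.2, 0, -3.5, 0], [0.2, 0, -3.5, 0], [0.2, 0, -3.5, 0], [0.2, 0, -3.5, 0], [0.2, 0, -3.5, 0], [0.2, 0, -3.5, 0], [0.2, 0, -3.5, 0], [0.1, 0, -3.5, 0]])

```text
time: 24.05
position: [0.4728, 0.0972, 0.1418]
orientation: [-90.0, 0.1, 0.0]
force: [0.8, -0.2, -2.4]
opening: 0.0344
```

>>> play_rows(commands=[[0, 0, -3.5, 0], [0, 0, -3.5, 0], [0, 0, -3.5, 0], [0, 0, -3.5, 0], [0, 0, -1.5, 0], [0, 0, 0, 0], [0, 0, 0, 0]])

```text
time: 24.92
position: [0.4733, -0.0557, 0.1426]
orientation: [-90.0, 0.0, 0.1]
force: [-0.8, 0.6, -3.1]
opening: 0.0345
```

>>> play_rows(commands=[[0, 0, -0.15, 0], [0, 1.0, 0, 0], [0, 1.0, 0, 0], [0, 0.9, 0, 0], [0, 0, 0, 0]])

```text
time: 25.55
position: [0.473, -0.058, 0.1131]
orientation: [-90.0, 0.1, 0.0]
force: [0.4, 0.3, -2.5]
opening: 0.0345
```

Run:
```python
from h import *
im,s=save("wrist","w16",(200,160,370,310),4); print(s["position"],s["opening"],s["force"])
```

```text
[ 0.47301    -0.05799475  0.11306027] 0.034455577313157626 [ 0.44392988  0.32682493 -2.4959339 ]
```

View pics/w16.png

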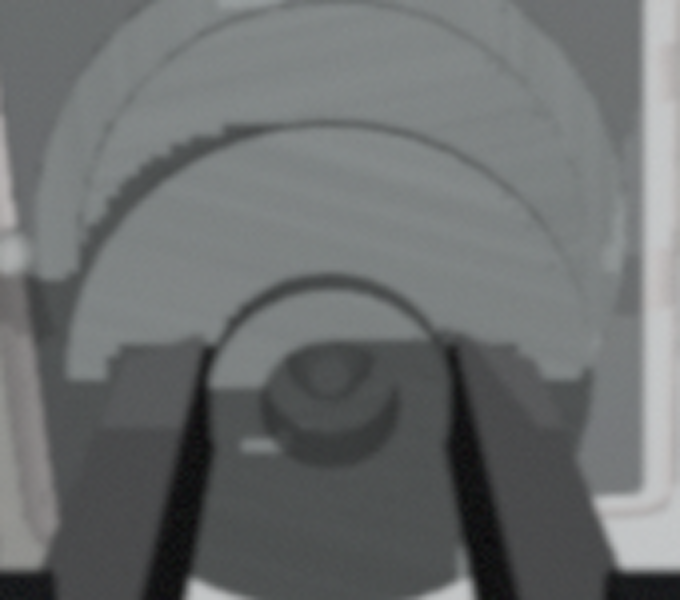

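>>> play_rows(commands=[[0, 0.6, 0.03, 0], [0, 0.7, 0, 0], [0, 0.9, 0, 0], [0, 0.9, 0, 0], [0, 0.8, 0, 0], [0, 0.6, 0, 0], [0, 0.2, 0, 0], [0, 0, 0, 0]])

```text
time: 26.6
position: [0.4735, -0.0578, 0.067]
orientation: [-90.0, -0.0, 0.0]
force: [-0.3, 0.1, -2.5]
opening: 0.0345
```

>>> play_rows(commands=[[0, 0.1, 0, 0], [0, 0, 0, 0]])

```text
time: 26.85
position: [0.4735, -0.0578, 0.066]
orientation: [-90.0, -0.0, 0.0]
force: [0.4, 0.5, -2.1]
opening: 0.0342
```

>>> play_rows(commands=[[0, 0.1, 0, 0], [0, 0.05, 0, 0], [0, 0, 0, 0]])

```text
time: 27.22
position: [0.4734, -0.0578, 0.0644]
orientation: [-90.0, 0.0, 0.0]
force: [0.5, -0.2, -3.5]
opening: 0.0346
```

>>> play_rows(commands=[[0, 0, 0, 0], [0, 0, 0, 0], [0, 0, 0, 0], [0, -1, 0, 0], [0, -3, 0, 0], [0, -4, 0, 0], [0, -4, 0, 0], [0, -1.2, 0, 0]], hand=6)

```text
time: 28.22
position: [0.4741, -0.0579, 0.1992]
orientation: [-90.0, -0.2, 0.0]
force: [0.3, 1.0, -0.3]
opening: 0.0599
```

Run:
```python
from h import *
im,s=save("wrist","w17",(200,100,370,270),3.5); print(s["position"],s["force"],s["opening"])
im,s=save("top","t17",(130,150,430,280),2.6)
```

```text
[ 0.47412437 -0.0579232   0.19920448] [ 0.31636288  0.95441394 -0.30438771] 0.05990346960565717
```

View pics/w17.png

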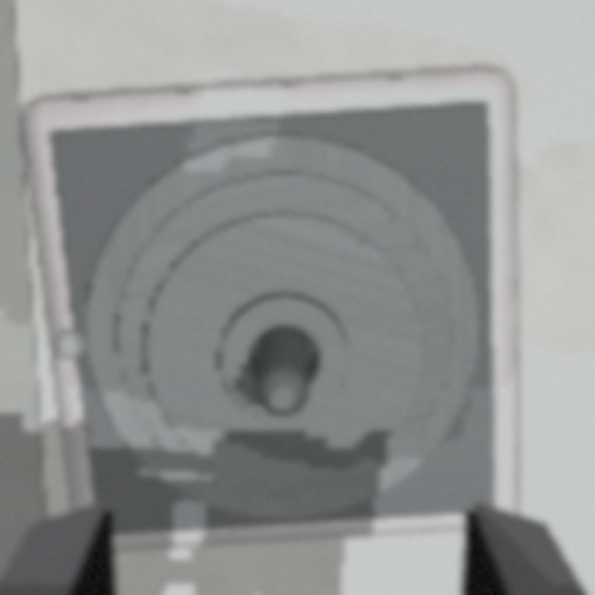

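View pics/t17.png

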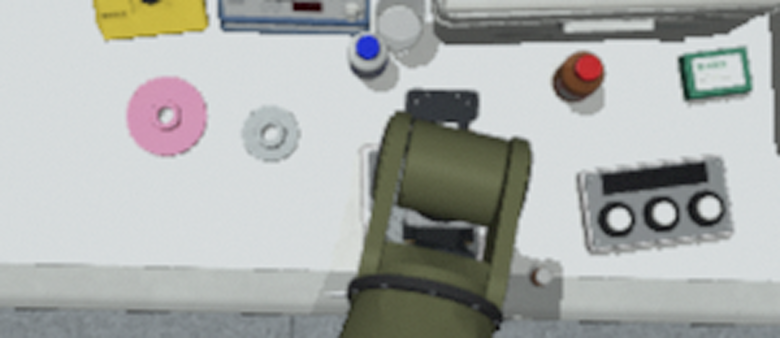

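The 80 ring sits flat on the 100. The last ring, the 70 (crop px 271,133), is still in place.

>>> play_rows(commands=[[1.6, 0, 3.8, 0], [1.6, 0, 3.8, 0], [1.6, 0, 3.8, 0], [1.6, 0, 3.8, 0], [1.6, 0, 3.6, 0], [0, 1.5, 0, 0], [0, 3, 0, 0], [0, 3, 0, 0]])

```text
time: 29.32
position: [0.5523, 0.1293, 0.1188]
orientation: [-90.0, 0.1, 0.0]
force: [0.1, -0.5, 0.4]
opening: 0.0598
```

>>> play_rows(commands=[[0, 3, 0, 0], [0, 3, 0, 0], [0, 2.8, 0, 0], [0, 0, 0, 0], [0, 0, 0, 0]])

```text
time: 29.95
position: [0.5534, 0.1298, 0.0339]
orientation: [-90.0, -0.0, -0.0]
force: [0.7, -0.1, -0.4]
opening: 0.0599
```

Run:
```python
from h import *
im,s=save("wrist","w18",(200,140,370,310),3.5); print(s["position"],s["force"],s["opening"],s["orientation"])
```

```text
[0.5533755  0.12983589 0.03388884] [ 0.74501988 -0.145764   -0.44969118] 0.05988580189085463 [-8.99995036e+01 -8.15629441e-03 -3.22828665e-03]
```

View pics/w18.png

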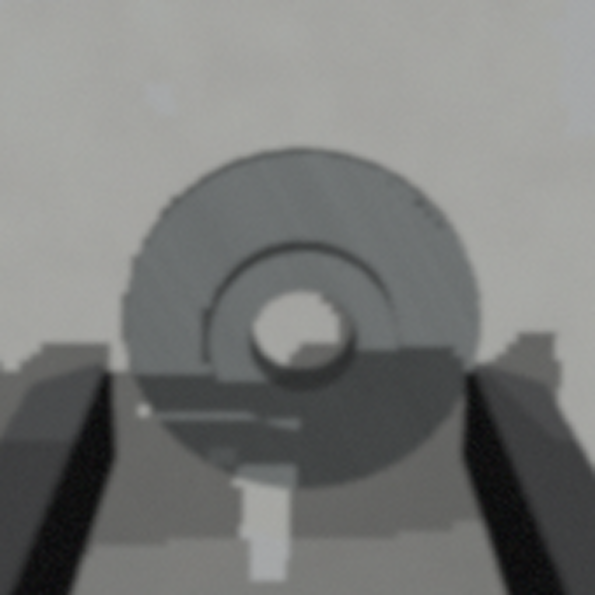

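Run:
```python
from h import *
ring(arm.sense(),200,140,3.5,302.5,148,487,290,389)
```

```text
flange [0.55615113 0.13458046 0.005     ] 0.07054979463682579 hole [0.5560334  0.13443534 0.013     ] 0.020008808622613512
TCP [0.55367857 0.13001169 0.03433418] diff cm [ 0.23548246  0.44236462 -2.13341826]
```

>>> play_rows(commands=[[0.15, 0, 0.42, 0], [0, 1, 0, 0], [0, 1, 0, 0], [0, 0.5, 0, 0], [0, 0.2, 0, 0], [0, 0, 0, 0], [0, 0, 0, 0]])

```text
time: 30.88
position: [0.555, 0.1345, 0.0067]
orientation: [-90.0, -0.0, 0.0]
force: [-0.2, 0.1, -0.3]
opening: 0.0604
```

>>> play_rows(commands=[[0, 0, 0, 0], [0, 0, 0, 0], [0, 0, 0, 0], [0, 0, 0, 0], [0, 0, 0, 0], [0, 0, 0, 0]], hand=2.5)

```text
time: 31.62
position: [0.5549, 0.1344, 0.0065]
orientation: [-90.0, -0.0, 0.0]
force: [1.5, 0.1, 0.8]
opening: 0.0342
```

>>> play_rows(commands=[[0, -0.5, 0, 0], [0, -1, 0, 0], [0, -2, 0, 0], [0, -3, 0, 0], [0, -3, 0, 0], [0, -3, 0, 0], [0, -1.2, 0, 0], [0, 0, 0, 0]])

```text
time: 32.62
position: [0.5549, 0.1344, 0.1437]
orientation: [-90.0, -0.0, 0.0]
force: [0.1, -0.3, -1.7]
opening: 0.0345
```

Run:
```python
from h import *
im,s=save("wrist","w19",(200,160,370,310),4); print(s["position"],s["opening"])
```

```text
[0.55491784 0.13443342 0.1437314 ] 0.034491072881006925
```

View pics/w19.png

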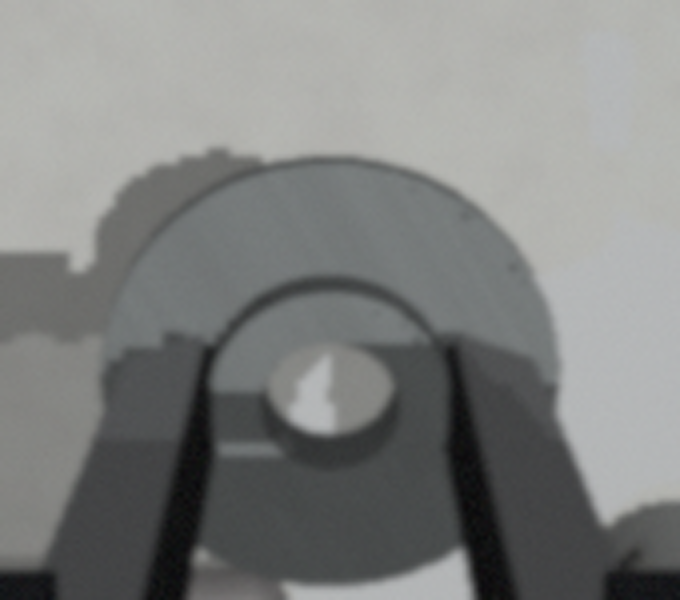

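Held the same way, with the hole at crop px (331,405). Carrying it to the post.

>>> play_rows(commands=[[-1.4, 0, -3.3, 0], [-1.4, 0, -3.3, 0], [-1.4, 0, -3.3, 0], [-1.4, 0, -3.3, 0], [-1.4, 0, -3.3, 0], [-1.2, 0, -2.7, 0], [0, 0, 0, 0], [0, 0, 0, 0]])

```text
time: 33.67
position: [0.4729, -0.0572, 0.1428]
orientation: [-90.0, 0.1, 0.0]
force: [1.0, 0.3, -1.9]
opening: 0.0345
```

>>> play_rows(commands=[[0.03, 1.0, 0, 0], [0, 1.0, 0, 0], [0, 0.9, 0, 0], [0, 0, 0, 0], [0, 0, 0, 0]])

```text
time: 34.3
position: [0.4734, -0.0576, 0.1146]
orientation: [-90.0, -0.0, 0.0]
force: [-0.1, -0.3, -2.5]
opening: 0.0348
```

Run:
```python
from h import *
im,s=save("wrist","w20",(200,160,370,310),4); print(s["position"],s["opening"],s["force"])
```

```text
[ 0.47336724 -0.05757488  0.11459146] 0.034808380626427514 [-0.07320307 -0.32066334 -2.48812495]
```

View pics/w20.png

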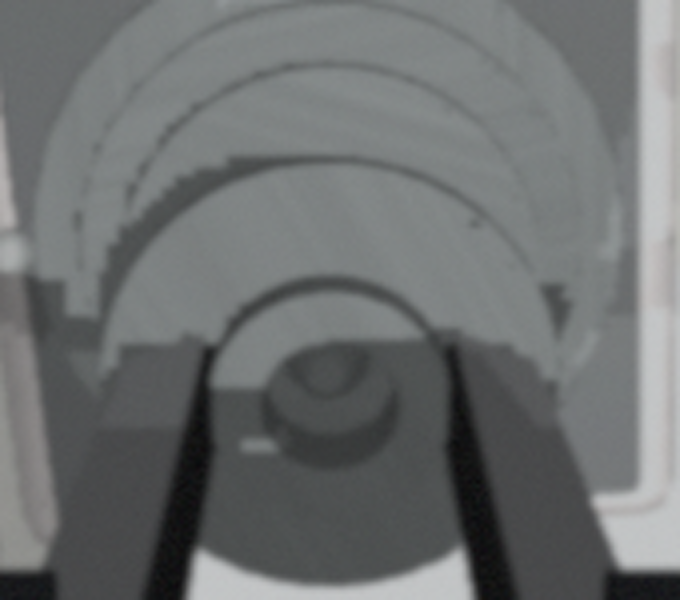

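>>> play_rows(commands=[[0, 0.6, 0, 0], [0, 0.7, 0, 0], [0, 0.8, 0, 0], [0, 0.8, 0, 0], [0, 0.5, 0, 0], [0, 0.15, 0, 0], [0, 0, 0, 0], [0, 0, 0, 0]])

```text
time: 35.35
position: [0.4734, -0.0576, 0.0792]
orientation: [-90.0, -0.0, 0.0]
force: [-0.1, -0.6, -1.7]
opening: 0.0343
```

>>> play_rows(commands=[[0, 0.1, 0, 0], [0, 0.05, 0, 0], [0, 0, 0, 0], [0, 0, 0, 0]])

```text
time: 35.85
position: [0.4732, -0.0576, 0.0775]
orientation: [-90.0, -0.0, 0.0]
force: [0.0, 0.4, -0.5]
opening: 0.0344
```

>>> play_rows(commands=[[0, 0, 0, 0], [0, 0, 0, 0], [0, 0, 0, 0], [0, -1, 0, 0], [0, -3, 0, 0], [0, -4, 0, 0], [0, -4, 0, 0], [0, 0, 0, 0]], hand=6)

```text
time: 36.85
position: [0.4743, -0.0578, 0.2008]
orientation: [-90.1, -0.3, 0.0]
force: [0.3, 0.1, -1.0]
opening: 0.0601
```

Run:
```python
from h import *
im,s=save("wrist","w21"); print(s["position"],s["force"],s["opening"])
im,s=save("scene","s21",(230,140,370,260),5)
```

```text
[ 0.47434597 -0.057818    0.20076579] [ 0.29415213  0.06255103 -0.99345796] 0.06014244031089878
```

View pics/w21.png

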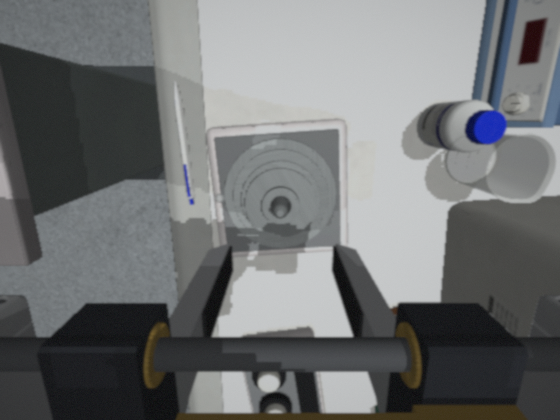

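View pics/s21.png

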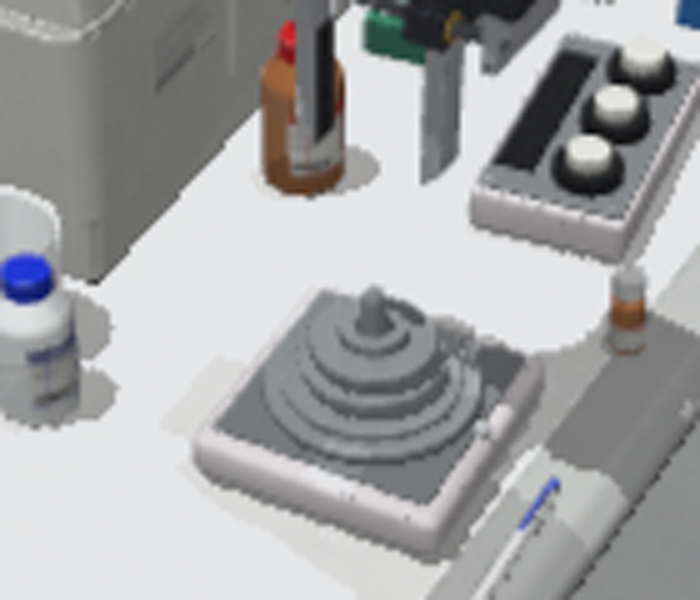

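The stack is complete: 100, 80, 70 flat on the post, and the post tip is visible at scene crop px (373,290). Now the middle key.

>>> play_rows(commands=[[-0.1, 0, -3.6, 0], [-0.1, 0, -3.6, 0], [-0.1, 0, -3.6, 0], [-0.1, 0, -3.6, 0], [-0.1, 0, -3.6, 0], [-0.1, 0, -3.6, 0], [-0.1, 0, -3.6, 0], [-0.1, 0, -3.3, 0]])

```text
time: 37.95
position: [0.4647, -0.3435, 0.1959]
orientation: [-89.9, 0.1, 0.0]
force: [0.5, 0.4, 0.1]
opening: 0.0598
```

>>> play_rows(commands=[[0, 0, 0, 0], [0, 0, 0, 0]])

```text
time: 38.2
position: [0.4651, -0.3418, 0.1965]
orientation: [-89.9, 0.1, 0.0]
force: [-1.4, -0.1, -0.0]
opening: 0.0602
```

Run:
```python
from h import *
im,s=save("wrist","w22",(200,100,370,330),2.6); print(s["position"],s["orientation"])
im2,_=save("top","t22"); im2,_=save("scene","s22")
g=cv2.cvtColor(im,cv2.COLOR_RGB2GRAY)
for t in (130,150,170):
  n,l,st,c=cv2.connectedComponentsWithStats((g>t).astype(np.uint8))
  for i in range(1,n):
    if 250<st[i,4]<900 and 250<c[i][0]<330: print(t,st[i],c[i],p2w("wrist",c[i],.058,s))
```

```text
[ 0.4651127  -0.34180922  0.19650576] [-8.99288031e+01  7.27905846e-02  2.40683548e-02]
130 [262 136  28  27 597] [275.17922948 149.01507538] [ 0.4577755  -0.29025742  0.058     ]
130 [271 191  26  25 522] [283.41762452 203.16091954] [ 0.46582454 -0.34462929  0.058     ]
130 [280 242  23  22 372] [290.70698925 252.63709677] [ 0.47363169 -0.39908344  0.058     ]
130 [293 371  49  42 872] [328.75688073 393.2809633 ] [ 0.52154448 -0.58523773  0.058     ]
150 [262 136  27  27 566] [275.28798587 149.0335689 ] [ 0.45788109 -0.29027518  0.058     ]
150 [271 191  25  25 485] [283.42268041 203.27628866] [ 0.46582979 -0.34475071  0.058     ]
150 [297 372  45  41 814] [329.37346437 393.44348894] [ 0.52230954 -0.58548497  0.058     ]
170 [263 136  25  26 515] [275.28932039 148.92815534] [ 0.45788301 -0.29017418  0.058     ]
170 [272 192  24  23 437] [283.51487414 203.15560641] [ 0.46592358 -0.34462373  0.058     ]
```

View pics/w22.png

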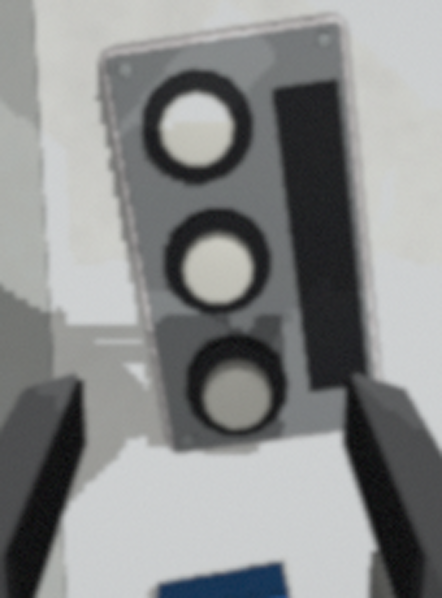

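View pics/t22.png

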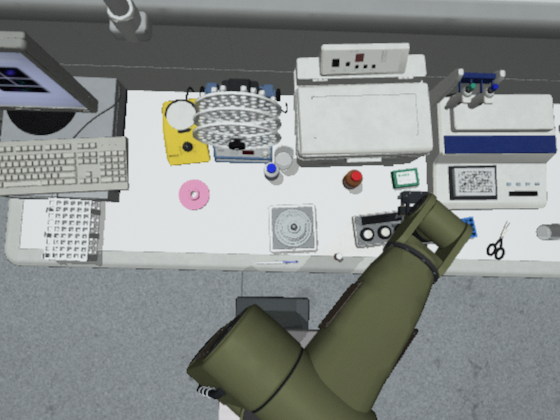

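View pics/s22.png

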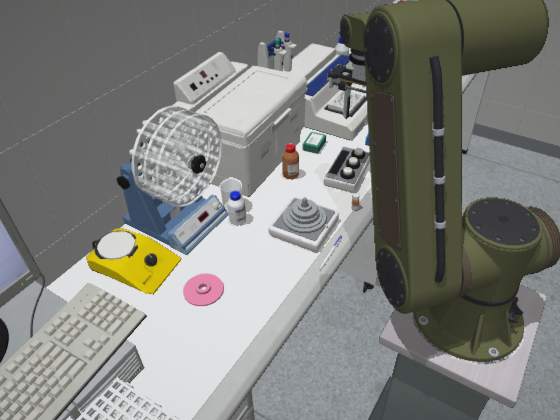

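Only the pink look-alike is left on the worktop, and the bottles and vial are standing. Keys measured 55 mm apart: middle (0.4658,-0.3446), right (0.4736,-0.399).

>>> play_rows(commands=[[0.05, 0, -0.25, 0], [0, 0, 0, 0], [0, 2.5, 0, 0], [0, 3, 0, 0], [0, 3, 0, 0], [0, 3, 0, 0], [0, 1.6, 0, 0], [0, 0, 0, 0]], hand=0)

```text
time: 39.35
position: [0.4656, -0.3449, 0.0659]
orientation: [-89.9, 0.1, 0.0]
force: [0.3, -0.2, -0.2]
opening: 0.0003
```

>>> play_rows(commands=[[0, 0.4, 0, 0], [0, 0.3, 0, 0], [0, 0.3, 0, 0], [0, 0.2, 0, 0], [0, 0.1, 0, 0], [0, 0, 0, 0], [0, 0, 0, 0]])

```text
time: 40.22
position: [0.466, -0.3453, 0.0537]
orientation: [-90.0, -0.0, 0.0]
force: [1.0, -0.8, 2.5]
opening: 0.0005
```

>>> play_rows(commands=[[0, 0.1, 0, 0], [0, 0.1, 0, 0], [0, 0.05, 0, 0], [0, 0, 0, 0], [0, 0, 0, 0]])

```text
time: 40.85
position: [0.4661, -0.3453, 0.052]
orientation: [-90.0, -0.0, 0.0]
force: [-2.1, 1.7, 15.1]
opening: 0.0007
```

>>> play_rows(commands=[[0, -0.5, 0, 0], [0, -1, 0, 0], [0, -1.5, 0, 0], [0, 0, 0, 0], [0.35, 0, -2.7, 0], [0.4, 0, -2.7, 0], [0, 0, 0, 0], [0, 0, 0, 0]])

```text
time: 41.85
position: [0.4731, -0.3984, 0.0805]
orientation: [-90.0, 0.0, 0.0]
force: [-0.8, 0.9, -0.0]
opening: 0.0007
```

Run:
```python
from h import *
im,s=save("wrist","w23",(200,60,370,290),2.6); print(s["position"],s["force"])
```

```text
[ 0.47309352 -0.39835675  0.08048959] [-0.81287254  0.89167569 -0.01409762]
```

View pics/w23.png

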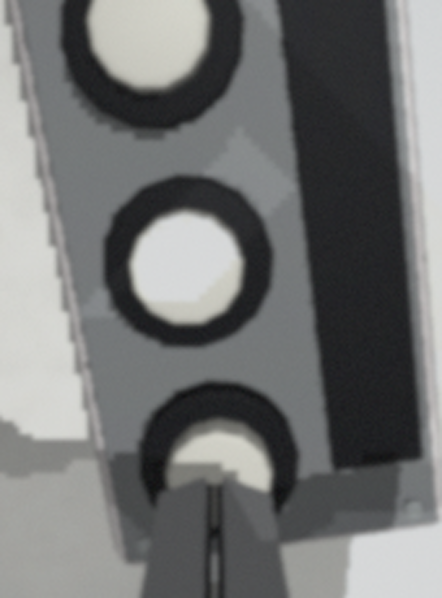

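Left and middle keys are back up, and the fingers are above the right key. Pressing it now.

>>> play_rows(commands=[[0.05, 0.8, -0.05, 0], [0, 0.7, 0, 0], [0, 0.3, 0, 0], [0, 0.3, 0, 0], [0, 0.3, 0, 0], [0, 0.2, 0, 0], [0, 0, 0, 0], [0, 0, 0, 0]])

```text
time: 42.9
position: [0.4739, -0.3996, 0.0552]
orientation: [-90.0, -0.0, 0.0]
force: [-0.3, 1.6, 2.5]
opening: 0.0004
```

>>> play_rows(commands=[[0, 0.15, 0, 0], [0, 0.1, 0, 0], [0, 0.1, 0, 0], [0, 0.05, 0, 0], [0, 0, 0, 0], [0, 0, 0, 0]])

```text
time: 43.65
position: [0.474, -0.3997, 0.0521]
orientation: [-90.0, -0.0, 0.0]
force: [-5.9, 3.8, 15.0]
opening: 0.0006
```

>>> play_rows(commands=[[0, -0.5, 0, 0], [0, -1, 0, 0], [0, -2, 0, 0], [0, -3, 0, 0], [0, -4, 0, 0], [0, -3, 0, 0], [0, 0, 0, 0], [0, 0, 0, 0]])

```text
time: 44.65
position: [0.4736, -0.3994, 0.1855]
orientation: [-90.0, 0.0, 0.0]
force: [-0.4, -1.1, -0.6]
opening: 0.0004
```

Run:
```python
from h import *
im,s=save("wrist","w24",(200,40,370,290),2.4); print(s["position"],s["force"])
save("scene","s24",(180,120,400,320),3.5);
```

```text
[ 0.47359434 -0.39937579  0.18546903] [-0.35233565 -1.08675798 -0.56679717]
```

View pics/w24.png

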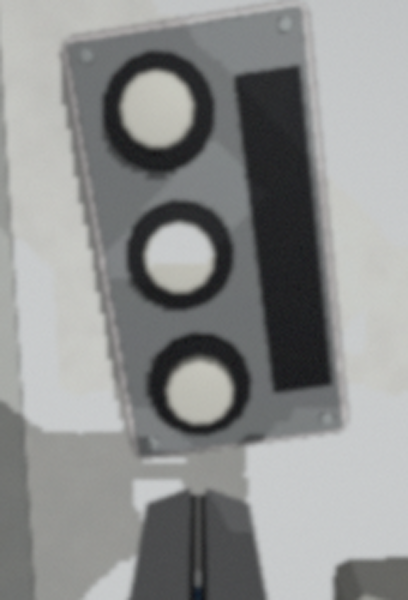

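View pics/s24.png

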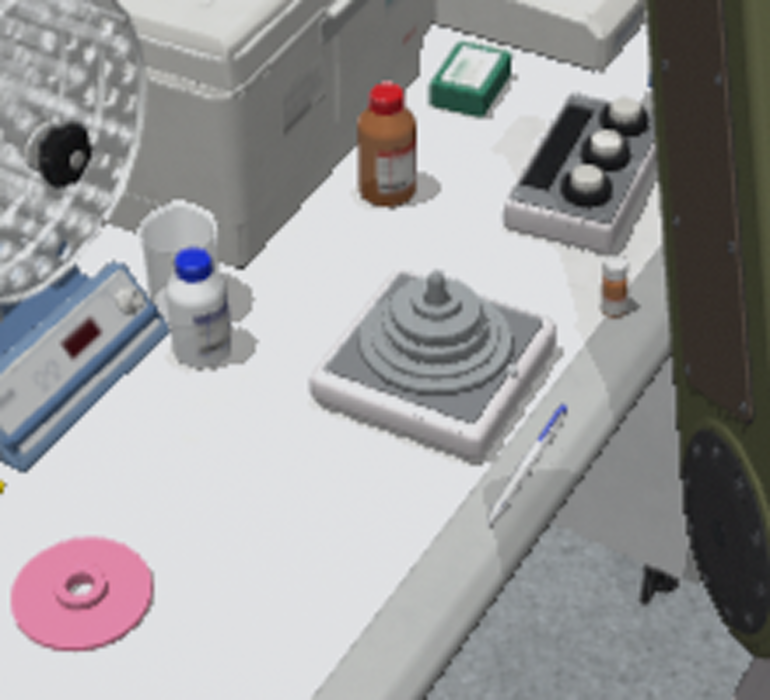

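All three keys are up, the stack is flat on the post, the bottles and vial are standing, and the robot is touching nothing. Handing in.

```bash
python3 -c "
from station import hand_in, arm
print(hand_in(), arm.sense()['time'])"
```

```text
the job is handed in; nothing more can be done
the job is handed in; nothing more can be done
```

The job is done and handed in, about 45 s into the 210 s allowed; `hand_in()` gave no verdict.

- **Left key:** pressed right down first, with the post still empty.
- **Weights:** three steel rings were on the worktop, measuring 101, 80.5 and 70.5 mm across. I took these as weights 100, 80 and 70 and put them on the post in that order, hub up, widest at the bottom. I left the pink look-alike alone. I saw no 90 or 60 ring in any view.
- **Middle and right keys:** pressed right down, one after the other, once all the rings were on.

**Last checks:**
- **Key presses:** each key stopped at about 52 mm, which is full travel, with 15–17 N of push. The wrist picture showed all three back up.
- **Stack:** it lies flat and in order on the pan, with the post tip showing above it.
- **Bystanders:** both bottles and the vial stand where they were.
- **Robot:** the gripper is clear of everything.
- **Disagreements:** the finger opening read about 34 mm on the 36 mm hubs, though every ring held firmly. The cameras differed by a few millimetres on where the post was, which I settled by looking through each ring's hole before lowering it. Neither a knocked ring nor a slackened grip showed up.

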